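# Pack and clamp hexagonal heating blocks

### The arm

A 6-joint arm with a two-finger parallel gripper is mounted at the origin on a cart in front of the work surface, level with it; the furniture and walls round the work are solid. World frame = base frame: x ahead of the robot, y to its left, z up, the work surface at z = 0. Lengths are in m, angles in degrees, forces in N, time in s.
With the tool pointing down it reaches from about 0.25 to 0.775 m from the base axis. Payload 4 kg.
Tool frame: the origin (TCP) lies on the front face of the gripper's body, between the roots of the fingers; the fingertips stand 97 mm ahead of it and the grasp point (between the pads) lies 78 mm ahead of it (arm.grip_depth is the z of the grasp point in the tool frame, in m); z points along the fingers, y is the line along which they close (so a half turn about z gives the same grasp; the last joint's range is limited). The gripper opens to 94 mm and grips with 3 to 60 N. Pads are 16 mm wide; open, the fingers measure 119 mm over their backs; the gripper's body (75 mm by 177 mm) begins 78 mm behind the grasp point.
Start: joints at [69.093, 4.996, 78.535, -0, 96.463, -5.907], TCP at [0.142, 0.531, 0.303] pointing down, gripper open.
Joint ranges: [-177.83, 177.83], [-43.37, 116.18], [15.69, 146.23], [-61.86, 241.86], [9.47, 152.12], [-147.06, 147.06]. Speed limits (degrees/s): [159.86, 159.86, 180, 180, 180, 180].

### API

Orientations are given as a 3x3 rotation matrix whose columns are the frame's x, y, z axes.
In Python, from bench import arm gives the robot as it stands.
- The arm moves only by the tool drive_tool, never from a script. Its argument "motion" is a list of rows, each a list of 3 entries, a list of its own where there are three numbers: the opening in per cent of the stroke, from 0 (shut) to 100 (fully open), then the shift along the tool's x, y, z in cm, then the turn, a rotation vector about the tool's x, y, z in degrees. A call has exactly 8 rows; each row is the pose to reach, as a shift and turn from the pose commanded when the call began, along the tool's axes at that moment; what a row does not reach only later rows make up. A row lasts 1/12 s, in which the tool goes at most 41.7 mm and 7.16 degrees, less where a joint would pass 70% of its speed; a pose out of reach is approached as far as the arm can. A call with a gripper value outside its range is refused whole. The fingers move at their own pace and stop on an object; the grip force is fixed at half the most. Time passes only in rows, so rows that repeat a pose let the fingers close, or fill a call up. It gives the time, the measured TCP pose, the force, the opening and the grip force at its end, in the units of the state.
- arm.read_state(): the state, without advancing time (a new reading comes with each control period).
- arm.snapshot(name): name is "scene" or "top"; returns a dict with "color" (420x560x3 uint8, red, green, blue), "depth" (420x560 float32, m along the optical axis (not along the pixel's ray), 0 where there is no reading), "fx", "fy", "cx", "cy" (pixels), "R" (3x3) and "t" (3): a world point X has camera coordinates R X + t. Camera axes: x right, y down, z forward; pixel columns grow to the right and rows downward; lengths in m; the calibration is good to about 2 mm. A picture is of the moment at which its call begins.
- arm.sign_off(): hands the job in; it is judged then, once.
The state is a dict: "time_s": time; "joint_positions": joint angles; "joint_vel": joint speeds; "joint_torque": joint torques, N m; "tool_pos": TCP position; "tcp_rot": TCP orientation; "contact_force": force on the tool from outside, world axes, zero at the start; "torque": the same for the moment, N m; "gripper_width": finger opening in m; "gripper_force": force on a finger pad.
Only numpy, scipy, OpenCV 4.12 (cv2) and the standard library are available. Lean on these libraries where they do the work, as an engineer would, in place of code of your own. Each camera call takes 0.05 s, during which the arm holds its last target. There are 200 camera calls.

### The job

First slide the tray's clamp jaw fully back. Then pack every hexagonal block that is on the bench flat into the tray, boss up and close-packed in two nested rows with flat faces touching, filling both rows evenly from the closed end with no gaps (the row along the straight side wall takes the odd one). Finally slide the jaw up against the pack to clamp it and let go; leave the timer and the tape roll where they are.

Things in the scene. Friction and masses are not known exactly. Their poses are not given: they have to be found in the camera images.
- tray: Grey metal tray fixed to the bench, 109 (its x) by 248 mm (its y), origin on the underside, z up; position varies, closed end to the robot's left, yaw within 0.2. Floor top at z = 4 mm, walls 18 mm high. Inside faces: closed end wall y = +110 mm, straight side wall x = +45, other side wall x = -50, rear y = -122. Aluminium stop step in the corner: x -50 to -10, y +89 to +110, top z = 18 mm.
- jaw (a joint): Position of the tray's sliding clamp jaw along the tray's y, m: 0 = fully back (front face 190 mm from the closed end wall), grows towards the closed end, 0.095 = fully forward (95 mm from it). Stays where left; takes about 2 N to move. It meets a tight pack of 4, 5 or 6 blocks at about 0.085, 0.064 or 0.043.
- jaw_face (a point): Middle of the jaw's flat front face, 12 mm over the bench; its y axis (same as the tray's) points from the jaw to the closed end. The jaw is an aluminium bar as wide as the tray's inside, 40 mm deep behind this face, top about 25 mm over the bench.
- jaw_grip (a point): Top centre of the jaw's upright black grip fin, 48 mm over the bench and 30 mm behind the front face: the fin is 12 mm thick along the tray's y, 40 mm long along the tray's x, and rises from 25 to 48 mm over the bench.
- block_1: Hexagonal aluminium heating block, 42 mm across flats (48.5 across corners), body 20 mm high; on top in the middle a hexagonal boss to lift it by, 16 mm across flats, 20 to 44 mm over the underside, flats parallel to the body's. 60 to 130 g. Origin: centre of the underside, z up, x square to a flat. 4 to 6 of six are present (the others None); all alike, any may take any place.
- block_2: Hexagonal aluminium heating block, 42 mm across flats (48.5 across corners), body 20 mm high; on top in the middle a hexagonal boss to lift it by, 16 mm across flats, 20 to 44 mm over the underside, flats parallel to the body's. 60 to 130 g. Origin: centre of the underside, z up, x square to a flat. 4 to 6 of six are present (the others None); all alike, any may take any place.
- block_3: Hexagonal aluminium heating block, 42 mm across flats (48.5 across corners), body 20 mm high; on top in the middle a hexagonal boss to lift it by, 16 mm across flats, 20 to 44 mm over the underside, flats parallel to the body's. 60 to 130 g. Origin: centre of the underside, z up, x square to a flat. 4 to 6 of six are present (the others None); all alike, any may take any place.
- block_4: Hexagonal aluminium heating block, 42 mm across flats (48.5 across corners), body 20 mm high; on top in the middle a hexagonal boss to lift it by, 16 mm across flats, 20 to 44 mm over the underside, flats parallel to the body's. 60 to 130 g. Origin: centre of the underside, z up, x square to a flat. 4 to 6 of six are present (the others None); all alike, any may take any place.
- block_5: Hexagonal aluminium heating block, 42 mm across flats (48.5 across corners), body 20 mm high; on top in the middle a hexagonal boss to lift it by, 16 mm across flats, 20 to 44 mm over the underside, flats parallel to the body's. 60 to 130 g. Origin: centre of the underside, z up, x square to a flat. 4 to 6 of six are present (the others None); all alike, any may take any place.
- block_6: Hexagonal aluminium heating block, 42 mm across flats (48.5 across corners), body 20 mm high; on top in the middle a hexagonal boss to lift it by, 16 mm across flats, 20 to 44 mm over the underside, flats parallel to the body's. 60 to 130 g. Origin: centre of the underside, z up, x square to a flat. 4 to 6 of six are present (the others None); all alike, any may take any place.
- slot_a0 (a point): Point on the tray floor where the centre of block number 1 of the row along the straight side wall comes when closely packed; counted from the closed end.
- slot_b0 (a point): Point on the tray floor where the centre of block number 1 of the row that starts at the stop step comes when closely packed, nested between the blocks of the other row; counted from the closed end.
- slot_a1 (a point): Point on the tray floor where the centre of block number 2 of the row along the straight side wall comes when closely packed; counted from the closed end.
- slot_b1 (a point): Point on the tray floor where the centre of block number 2 of the row that starts at the stop step comes when closely packed, nested between the blocks of the other row; counted from the closed end.
- slot_a2 (a point): Point on the tray floor where the centre of block number 3 of the row along the straight side wall comes when closely packed; counted from the closed end.
- slot_b2 (a point): Point on the tray floor where the centre of block number 3 of the row that starts at the stop step comes when closely packed, nested between the blocks of the other row; counted from the closed end.
- timer: White digital timer, 66 x 66 x 19 mm, lying loose on the bench; bystander. Origin at the centre of its underside.
- tape_roll: Roll of brown tape, 96 mm across, 25 mm high, lying loose on the bench; bystander. Origin at the centre of its underside.
Not all that is in view belongs to the job. What is shaped like the block_3 but black or green is not meant. Leave any red or yellow look-alike of the block_2 alone.

How it is judged (in metres and radians):
On the way, in this order (a step that is already met when the one before it is completed fails the run):
1. the jaw is slid fully back (value of joint jaw below 0.008 m), for 0.2 s.
2. every block lies in the tray, close-packed from the closed end (within 5 mm) (horizontal distance between any of block_1, block_2, block_3, block_4, block_5, block_6 and slot_a0 below 0.005 m and horizontal distance between any of block_1, block_2, block_3, block_4, block_5, block_6 and slot_b0 below 0.005 m and horizontal distance between any of block_1, block_2, block_3, block_4, block_5, block_6 and slot_a1 below 0.005 m and horizontal distance between any of block_1, block_2, block_3, block_4, block_5, block_6 and slot_b1 below 0.005 m and (horizontal distance between block_1 and slot_a0 below 0.005 m or horizontal distance between block_1 and slot_b0 below 0.005 m or horizontal distance between block_1 and slot_a1 below 0.005 m or horizontal distance between block_1 and slot_b1 below 0.005 m or horizontal distance between block_1 and slot_a2 below 0.005 m or horizontal distance between block_1 and slot_b2 below 0.005 m) and (horizontal distance between block_2 and slot_a0 below 0.005 m or horizontal distance between block_2 and slot_b0 below 0.005 m or horizontal distance between block_2 and slot_a1 below 0.005 m or horizontal distance between block_2 and slot_b1 below 0.005 m or horizontal distance between block_2 and slot_a2 below 0.005 m or horizontal distance between block_2 and slot_b2 below 0.005 m) and (horizontal distance between block_3 and slot_a0 below 0.005 m or horizontal distance between block_3 and slot_b0 below 0.005 m or horizontal distance between block_3 and slot_a1 below 0.005 m or horizontal distance between block_3 and slot_b1 below 0.005 m or horizontal distance between block_3 and slot_a2 below 0.005 m or horizontal distance between block_3 and slot_b2 below 0.005 m) and (horizontal distance between block_4 and slot_a0 below 0.005 m or horizontal distance between block_4 and slot_b0 below 0.005 m or horizontal distance between block_4 and slot_a1 below 0.005 m or horizontal distance between block_4 and slot_b1 below 0.005 m or horizontal distance between block_4 and slot_a2 below 0.005 m or horizontal distance between block_4 and slot_b2 below 0.005 m) and (horizontal distance between block_5 and slot_a0 below 0.005 m or horizontal distance between block_5 and slot_b0 below 0.005 m or horizontal distance between block_5 and slot_a1 below 0.005 m or horizontal distance between block_5 and slot_b1 below 0.005 m or horizontal distance between block_5 and slot_a2 below 0.005 m or horizontal distance between block_5 and slot_b2 below 0.005 m) and (horizontal distance between block_6 and slot_a0 below 0.005 m or horizontal distance between block_6 and slot_b0 below 0.005 m or horizontal distance between block_6 and slot_a1 below 0.005 m or horizontal distance between block_6 and slot_b1 below 0.005 m or horizontal distance between block_6 and slot_a2 below 0.005 m or horizontal distance between block_6 and slot_b2 below 0.005 m) and (horizontal distance between any of block_1, block_2, block_3, block_4, block_5, block_6 and slot_a2 below 0.005 m or not (horizontal distance between any of block_1, block_2, block_3, block_4, block_5, block_6 and slot_b2 below 0.005 m)) and z of each of block_1, block_2, block_3, block_4, block_5, block_6 in the frame of tray below 0.008 m), for 0.2 s.
At the end, for the whole second after the job is handed in: Every block lies flat, boss up, on the tray floor within 3 mm of a close-packed place and 0.1 rad of the pack's directions; first two places of both rows filled, third of the step row only if the third along the straight wall is; jaw face within 2.5 mm of a block; all at rest (horizontal distance between any of block_1, block_2, block_3, block_4, block_5, block_6 and slot_a0 below 0.003 m and horizontal distance between any of block_1, block_2, block_3, block_4, block_5, block_6 and slot_b0 below 0.003 m and horizontal distance between any of block_1, block_2, block_3, block_4, block_5, block_6 and slot_a1 below 0.003 m and horizontal distance between any of block_1, block_2, block_3, block_4, block_5, block_6 and slot_b1 below 0.003 m and (horizontal distance between block_1 and slot_a0 below 0.003 m or horizontal distance between block_1 and slot_b0 below 0.003 m or horizontal distance between block_1 and slot_a1 below 0.003 m or horizontal distance between block_1 and slot_b1 below 0.003 m or horizontal distance between block_1 and slot_a2 below 0.003 m or horizontal distance between block_1 and slot_b2 below 0.003 m) and (horizontal distance between block_2 and slot_a0 below 0.003 m or horizontal distance between block_2 and slot_b0 below 0.003 m or horizontal distance between block_2 and slot_a1 below 0.003 m or horizontal distance between block_2 and slot_b1 below 0.003 m or horizontal distance between block_2 and slot_a2 below 0.003 m or horizontal distance between block_2 and slot_b2 below 0.003 m) and (horizontal distance between block_3 and slot_a0 below 0.003 m or horizontal distance between block_3 and slot_b0 below 0.003 m or horizontal distance between block_3 and slot_a1 below 0.003 m or horizontal distance between block_3 and slot_b1 below 0.003 m or horizontal distance between block_3 and slot_a2 below 0.003 m or horizontal distance between block_3 and slot_b2 below 0.003 m) and (horizontal distance between block_4 and slot_a0 below 0.003 m or horizontal distance between block_4 and slot_b0 below 0.003 m or horizontal distance between block_4 and slot_a1 below 0.003 m or horizontal distance between block_4 and slot_b1 below 0.003 m or horizontal distance between block_4 and slot_a2 below 0.003 m or horizontal distance between block_4 and slot_b2 below 0.003 m) and (horizontal distance between block_5 and slot_a0 below 0.003 m or horizontal distance between block_5 and slot_b0 below 0.003 m or horizontal distance between block_5 and slot_a1 below 0.003 m or horizontal distance between block_5 and slot_b1 below 0.003 m or horizontal distance between block_5 and slot_a2 below 0.003 m or horizontal distance between block_5 and slot_b2 below 0.003 m) and (horizontal distance between block_6 and slot_a0 below 0.003 m or horizontal distance between block_6 and slot_b0 below 0.003 m or horizontal distance between block_6 and slot_a1 below 0.003 m or horizontal distance between block_6 and slot_b1 below 0.003 m or horizontal distance between block_6 and slot_a2 below 0.003 m or horizontal distance between block_6 and slot_b2 below 0.003 m) and (horizontal distance between any of block_1, block_2, block_3, block_4, block_5, block_6 and slot_a2 below 0.003 m or not (horizontal distance between any of block_1, block_2, block_3, block_4, block_5, block_6 and slot_b2 below 0.003 m)) and z of each of block_1, block_2, block_3, block_4, block_5, block_6 in the frame of tray below 0.008 m and angle between each of block_1, block_2, block_3, block_4, block_5, block_6's own z axis and vertical below 0.07 rad and (angle between the x axis of block_1 and the y axis of tray, either way round below 0.1 rad or angle between the x axis of block_1 and the y axis of tray, either way round between 0.947 and 1.147 rad) and (angle between the x axis of block_2 and the y axis of tray, either way round below 0.1 rad or angle between the x axis of block_2 and the y axis of tray, either way round between 0.947 and 1.147 rad) and (angle between the x axis of block_3 and the y axis of tray, either way round below 0.1 rad or angle between the x axis of block_3 and the y axis of tray, either way round between 0.947 and 1.147 rad) and (angle between the x axis of block_4 and the y axis of tray, either way round below 0.1 rad or angle between the x axis of block_4 and the y axis of tray, either way round between 0.947 and 1.147 rad) and (angle between the x axis of block_5 and the y axis of tray, either way round below 0.1 rad or angle between the x axis of block_5 and the y axis of tray, either way round between 0.947 and 1.147 rad) and (angle between the x axis of block_6 and the y axis of tray, either way round below 0.1 rad or angle between the x axis of block_6 and the y axis of tray, either way round between 0.947 and 1.147 rad) and linear speed of each of block_1, block_2, block_3, block_4, block_5, block_6 below 0.02 m/s and y of any of block_1, block_2, block_3, block_4, block_5, block_6 in the frame of jaw_face below 0.0235 m); the robot touches nothing.
It fails at once if the timer or the tape roll is pushed more than 30 mm away (distance of any of timer, tape_roll from where it was at the start of the episode above 0.03 m).
Of block_1, block_2, block_3, block_4, block_5, block_6 only 4 to 6 are there at a start; the rules pass over those that are not, and their reading is None.
At some moment in a run one of block_1, block_2, block_3, block_4, block_5, block_6 may be knocked a few centimetres aside while the robot is not near it.
It also fails if it takes over 210 s, if anything falls off the work surface, if the arm or the gripper's body presses on something with over 40 N, if the wrist force passes 120 N, or if a joint passes its speed limit or range.

## Working session

There is one attempt and no reset: what is moved stays moved. The work goes in short steps, Python scripts to look and compute and a tool call to move; the robot and the scene stay as the last step left them, time stands still between calls to the robot, and variables do not carry over. Pictures are saved under pics/ and viewed, at most 14 in all, crops included, and the job is handed in when it is done.

Besides the shell and the picture viewer there is one more tool, called by a JSON object that holds its "method" and its "body". drive_tool: Moves the arm, as the interface text tells. Its arguments: {"type":"object","properties":{"motion":{"type":"array","items":{"type":"array"}}},"required":["motion"]}

```bash
mkdir -p pics; ls; python3 - <<'E'
from bench import arm
import cv2,pickle
for n in("scene","top"):
    s=arm.snapshot(n);pickle.dump(s,open(n+".pkl","wb"));cv2.imwrite(f"pics/{n}0.png",s["color"][:,:,::-1]);print(n,s["fx"],s["cx"],s["cy"],s["R"].round(3).tolist(),s["t"].round(3).tolist(),(-s["R"].T@s["t"]).round(3), (s["depth"]>0).mean())
st=arm.read_state();print(st)
E
```

```text
pics
scene 509.444880039748 282.8812149733978 212.72863184114087 [[-0.84, -0.542, -0.017], [-0.412, 0.658, -0.63], [0.353, -0.522, -0.777]] [0.441, 0.293, 0.878] [0.181 0.505 0.874] 0.9960119047619047
top 428.15316910145395 278.78723519509214 215.35387050714152 [[-0.0, -1.0, 0.015], [-0.995, -0.001, -0.104], [0.104, -0.014, -0.994]] [-0.073, 0.581, 0.906] [ 0.484 -0.06   0.963] 0.995969387755102
{'time_s': 0.1, 'joint_positions': array([ 6.90929252e+01,  5.03614231e+00,  7.86140662e+01, -1.89614456e-03,
        9.64612081e+01, -5.90993637e+00]), 'joint_vel': array([ 0.00622947, -0.10654997, -0.24959951, -0.01748299,  0.00197372,
       -0.0904619 ]), 'joint_torque': array([ 1.85964571e-03, -3.41251695e+01, -3.03301263e+01,  7.21360766e-02,
        3.04278103e-02, -1.14245743e-04]), 'tool_pos': array([0.14225933, 0.53098759, 0.3016268 ]), 'tcp_rot': array([[-9.65937740e-01,  2.58773727e-01, -6.63213065e-04],
       [ 2.58774523e-01,  9.65936025e-01, -1.82828928e-03],
       [ 1.67508161e-04, -1.93763626e-03, -9.99998109e-01]]), 'contact_force': array([ 0.69811702, -0.10849638, -0.01769157]), 'torque': array([ 0.01178649, -0.05443929,  0.00080708]), 'gripper_force': 0.0, 'gripper_width': 0.09385401561020451}
```

View pics/top0.png

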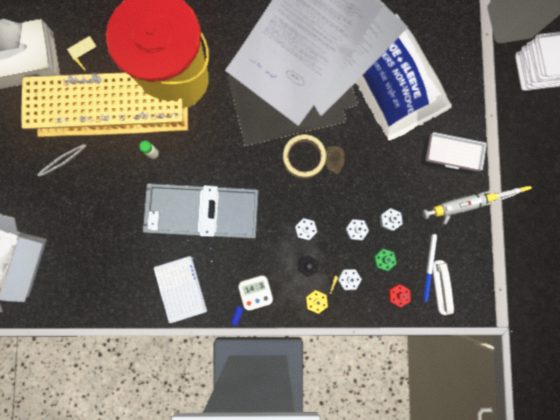

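View pics/scene0.png

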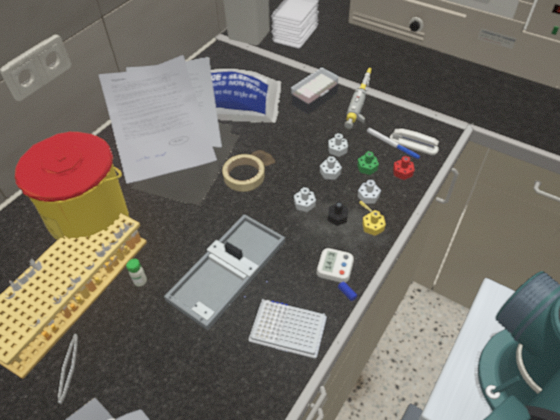

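```bash
cat > h.py <<'E'
import numpy as np,cv2
def ray(s,uv,z):
    """pixels (N,2) -> world xy on plane z"""
    uv=np.atleast_2d(np.asarray(uv,float)); R=np.array(s["R"]);t=np.array(s["t"])
    d=np.c_[(uv[:,0]-s["cx"])/s["fx"],(uv[:,1]-s["cy"])/s["fy"],np.ones(len(uv))]@R
    c=-R.T@t
    k=(z-c[2])/d[:,2]
    return (c+d*k[:,None])[:,:2]
def proj(s,X):
    p=np.atleast_2d(X)@np.array(s["R"]).T+np.array(s["t"])
    return np.c_[s["fx"]*p[:,0]/p[:,2]+s["cx"],s["fy"]*p[:,1]/p[:,2]+s["cy"]]
def points(s):
    """world xyz per pixel from depth"""
    h,w=s["depth"].shape;u,v=np.meshgrid(np.arange(w),np.arange(h));d=s["depth"]
    P=np.stack([(u-s["cx"])/s["fx"]*d,(v-s["cy"])/s["fy"]*d,d],-1)
    return (P-np.array(s["t"]))@np.array(s["R"])
E
python3 - <<'E'
import pickle,cv2,numpy as np
from h import *
s=pickle.load(open("top.pkl","rb"));c=s["color"][:,:,::-1]
a=cv2.resize(c[175:245,135:265],None,fx=6,fy=6,interpolation=cv2.INTER_CUBIC)
s2=pickle.load(open("scene.pkl","rb"));b=cv2.resize(s2["color"][200:330,160:300,::-1],None,fx=3,fy=3,interpolation=cv2.INTER_CUBIC)
d=cv2.resize(c[205:305,290:415],None,fx=2.9,fy=2.9,interpolation=cv2.INTER_CUBIC)
im=np.zeros((600,800,3),np.uint8);a=a[:,:780]
a=cv2.resize(a,(400,int(a.shape[0]*400/780)));im[:a.shape[0],:400]=a;im[:390,380+0:800]=b[:390,:420];im[300:300+d.shape[0],:362]=d
cv2.imwrite("pics/c1.png",im)
for n,S in(("top",s),("scene",s2)):
    P=points(S)[:,:,2]
    for u,v in((306,229),(250,210),(180,210),(130,250),(306,250)) if n=="top" else ((305,199),(338,143),(270,237),(210,270),(270,290)): print(n,u,v,P[v-1:v+2,u-1:u+2].round(3).tolist())
E
```

```text
top 306 229 [[0.044, 0.046, 0.046], [0.046, 0.044, 0.043], [0.044, 0.042, 0.042]]
top 250 210 [[0.002, 0.001, 0.004], [0.002, 0.001, 0.005], [0.004, 0.005, 0.006]]
top 180 210 [[0.004, 0.003, 0.004], [0.005, 0.003, 0.003], [0.006, 0.001, 0.006]]
top 130 250 [[-0.002, -0.003, -0.0], [0.001, -0.0, -0.003], [0.001, -0.001, -0.0]]
top 306 250 [[0.001, -0.0, 0.001], [-0.0, 0.001, -0.002], [0.001, 0.004, 0.001]]
scene 305 199 [[0.027, 0.031, 0.024], [0.026, 0.024, 0.021], [0.02, 0.024, 0.019]]
scene 338 143 [[0.032, 0.031, 0.03], [0.028, 0.029, 0.025], [0.022, 0.022, 0.023]]
scene 270 237 [[0.001, 0.002, 0.001], [-0.0, 0.874, 0.005], [-0.002, 0.001, 0.002]]
scene 210 270 [[0.005, 0.002, 0.002], [0.002, 0.005, 0.006], [0.003, 0.002, 0.006]]
scene 270 290 [[-0.001, -0.0, -0.002], [-0.001, 0.0, 0.003], [-0.002, -0.002, -0.003]]
```

View pics/c1.png

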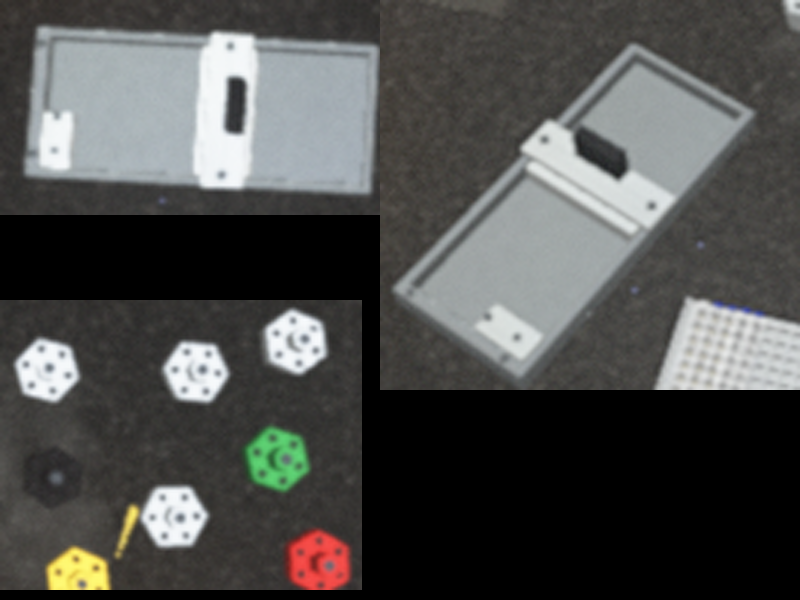

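```bash
cat >> h.py <<'E'
def hexes(s,thr=120):
    """white blocks: centre xy and hexagon flat direction (deg mod 60), from height-masked white pixels on plane z=20mm"""
    c=s["color"].astype(int); f=4
    up=cv2.resize(s["color"],None,fx=f,fy=f,interpolation=cv2.INTER_CUBIC).astype(int)
    white=((up.min(2)>thr)&(up.max(2)-up.min(2)<50)).astype(np.uint8)
    Z=cv2.resize(cv2.medianBlur(points(s)[:,:,2].astype(np.float32),3),None,fx=f,fy=f,interpolation=cv2.INTER_LINEAR)
    m=white*((Z>.009)&(Z<.055)).astype(np.uint8)
    m=cv2.morphologyEx(m,cv2.MORPH_CLOSE,np.ones((9,9)))
    out=[]
    for k in cv2.findContours(m,cv2.RETR_EXTERNAL,cv2.CHAIN_APPROX_NONE)[0]:
        p=ray(s,((k[:,0]+.5)/f-.5),.020).astype(np.float32)
        h=cv2.convexHull(p);A=cv2.contourArea(h)
        if not 1.1e-3<A<2.1e-3: continue
        (cx,cy),(w,l),_=cv2.minAreaRect(h)
        if max(w,l)>.058 or min(w,l)<.036: continue
        M=cv2.moments(h);c0=np.array([M["m10"],M["m01"]])/M["m00"]
        # resample hull, 6th harmonic of radius peaks at corners
        q=h[:,0]; q=np.vstack([q,q[:1]]);L=np.r_[0,np.cumsum(np.hypot(*np.diff(q,axis=0).T))]
        t=np.linspace(0,L[-1],721)[:-1];q=np.c_[np.interp(t,L,q[:,0]),np.interp(t,L,q[:,1])]-c0
        th=np.arctan2(q[:,1],q[:,0]);r=np.hypot(*q.T);o=np.argsort(th)
        tt=np.linspace(-np.pi,np.pi,361)[:-1];rr=np.interp(tt,th[o],r[o],period=2*np.pi)
        ph=np.angle((rr*np.exp(-6j*tt)).sum());corner=-ph/6
        out.append((c0.round(4).tolist(),round(float((np.degrees(corner)+30)%60),1),round(A*1e6)))
    return out
E
python3 - <<'E'
import pickle
from h import *
for n in("top","scene"):
    s=pickle.load(open(n+".pkl","rb"));print(n)
    for h in hexes(s): print(h)
    c=s["color"];f=4
    # bosses/tray
    roi=(slice(170,250),slice(130,270)) if n=="top" else (slice(205,335),slice(150,300))
    up=cv2.resize(c[roi],None,fx=f,fy=f,interpolation=cv2.INTER_CUBIC)
    g=cv2.cvtColor(up,cv2.COLOR_RGB2GRAY);m=(g>90).astype(np.uint8);m=cv2.morphologyEx(m,cv2.MORPH_CLOSE,np.ones((13,13)))
    k=max(cv2.findContours(m,cv2.RETR_EXTERNAL,cv2.CHAIN_APPROX_NONE)[0],key=cv2.contourArea)[:,0]
    uv=(k+.5)/f-.5+[roi[1].start,roi[0].start]
    P=ray(s,uv,.018).astype(np.float32);r=cv2.minAreaRect(P);print(r,cv2.boxPoints(r).round(4).tolist())
    dk=((g<60)).astype(np.uint8)
    for k in cv2.findContours(dk,cv2.RETR_EXTERNAL,cv2.CHAIN_APPROX_NONE)[0]:
        if 150<cv2.contourArea(k)<3000:
            uv=(k[:,0]+.5)/f-.5+[roi[1].start,roi[0].start];r=cv2.minAreaRect(ray(s,uv,.048).astype(np.float32));print("dark",r)
E
```

```text
top
([0.4421, -0.2269], 0.1, 1617)
([0.5514, -0.2455], 54.9, 1606)
([0.5527, -0.1316], 44.7, 1583)
([0.5742, -0.3223], 36.5, 1668)
((0.5943707227706909, 0.10044427961111069), (0.2510569989681244, 0.11638948321342468), 87.28077697753906) [[0.5303000211715698, -0.022199999541044235], [0.6464999914169312, -0.027699999511241913], [0.6585000157356262, 0.22310000658035278], [0.5422000288963318, 0.22859999537467957]]
dark ((0.5098726153373718, 0.1281042993068695), (0.0063588498160243034, 0.014285550452768803), 0.01935424469411373)
dark ((0.5181230306625366, 0.11003431677818298), (0.028481587767601013, 0.012400171719491482), 53.5586051940918)
dark ((0.5934666991233826, 0.07216238975524902), (0.007893764413893223, 0.03456360474228859), 87.74740600585938)
scene
((0.5921186804771423, 0.10320468991994858), (0.25303030014038086, 0.12237737327814102), 87.75715637207031) [[0.5260000228881836, -0.020800000056624413], [0.6482999920845032, -0.025599999353289604], [0.6582000255584717, 0.2272000014781952], [0.5358999967575073, 0.23199999332427979]]
dark ((0.5875124335289001, 0.2848367691040039), (0.0075
[... 489 characters left out ...]
91), 46.64348220825195)
dark ((0.6260088086128235, 0.27076321840286255), (0.009106840938329697, 0.019805746152997017), 35.895782470703125)
dark ((0.6221485733985901, 0.25620102882385254), (0.02041384018957615, 0.00860249251127243), 9.35754680633545)
dark ((0.6138079166412354, 0.24636860191822052), (0.00887672882527113, 0.015196005813777447), 77.32917785644531)
dark ((0.6322957277297974, 0.24099527299404144), (0.005786505993455648, 0.01565397158265114), 57.67872619628906)
dark ((0.6484911441802979, 0.2371198982000351), (0.008029281161725521, 0.013880058191716671), 83.6723861694336)
dark ((0.5877304077148438, 0.0824078619480133), (0.016200559213757515, 0.043658286333084106), 87.38113403320312)
```

```bash
cat >> h.py <<'E'
def rect(s,c,yaw,z,hx=.07,hy=.135,res=.0005):
    """tray-aligned orthophoto at height z: rows = tray x from +hx down, cols = tray y from +hy down"""
    cs,sn=np.cos(yaw),np.sin(yaw);
    X=np.arange(hx,-hx,-res);Y=np.arange(hy,-hy,-res);yy,xx=np.meshgrid(Y,X)
    W=np.c_[(c[0]+cs*xx-sn*yy).ravel(),(c[1]+sn*xx+cs*yy).ravel(),np.full(xx.size,z)]
    uv=proj(s,W).astype(np.float32).reshape(*xx.shape,2)
    return cv2.remap(s["color"],uv[...,0],uv[...,1],cv2.INTER_CUBIC),X,Y
E
python3 - <<'E'
import pickle
from h import *
for n in("top","scene"):
    s=pickle.load(open(n+".pkl","rb"))
    im,X,Y=rect(s,(.5944,.1005),np.radians(-2.7),.018)
    cv2.imwrite(f"pics/r_{n}.png",im[:,:,::-1])
    g=cv2.GaussianBlur(im,(1,1),0).mean(2)
    def edges(prof,ax):
        d=np.gradient(np.convolve(prof,np.ones(3)/3,'same'));o=[]
        for i in range(3,len(d)-3):
            if abs(d[i])==abs(d[i-3:i+4]).max() and abs(d[i])>3:o.append((round(ax[i]*1e3,1),round(float(d[i]),1)))
        return o
    r=lambda lo,hi,A:(A>lo)&(A<hi)
    print(n,"x-prof",edges(g[:,r(.06,.085,Y)].mean(1),X))
    print("x-prof2",edges(g[:,r(-.10,-.05,Y)].mean(1),X))
    print("y-prof a",edges(g[r(0.02,.035,X)].mean(0),Y))
    print("y-prof fin",edges(g[r(-.012,.012,X)].mean(0),Y))
    print("y-prof step",edges(g[r(-.040,-.02,X)].mean(0),Y))
    print("x-prof step",edges(g[:,r(.094,.104,Y)].mean(1),X))
a=cv2.imread("pics/r_top.png");b=cv2.imread("pics/r_scene.png");cv2.imwrite("pics/r.png",np.vstack([a,b]))
E
```

```text
top x-prof [(np.float64(54.0), 12.1), (np.float64(48.0), -6.8), (np.float64(44.0), 7.6), (np.float64(-55.0), -12.6)]
x-prof2 [(np.float64(53.0), 12.3), (np.float64(47.5), -6.9), (np.float64(43.5), 7.2), (np.float64(-55.5), -12.2)]
y-prof a [(np.float64(124.0), 13.1), (np.float64(114.5), -6.7), (np.float64(109.5), 6.9), (np.float64(4.0), 9.0), (np.float64(-17.0), -5.7), (np.float64(-29.0), 5.2), (np.float64(-37.5), -7.4), (np.float64(-124.0), -12.5)]
y-prof fin [(np.float64(124.0), 12.1), (np.float64(115.5), -4.0), (np.float64(110.0), 5.4), (np.float64(4.0), 8.5), (np.float64(-16.5), -20.3), (np.float64(-30.5), 19.8), (np.float64(-37.0), -7.3), (np.float64(-124.0), -11.1)]
y-prof step [(np.float64(124.0), 11.7), (np.float64(114.5), 9.6), (np.float64(92.5), -8.1), (np.float64(4.0), 8.2), (np.float64(-36.5), -7.0), (np.float64(-124.5), -10.6)]
x-prof step [(np.float64(53.5), 12.9), (np.float64(48.0), -7.4), (np.float64(44.5), 6.8), (np.float64(-7.0), 4.8), (np.float64(-12.5), 3.6), (np.float64(-32.5), -3.2), (np.float64(-37.5), 3.4), (np.float64(-48.5), -9.6), (np.float64(-55.0), -13.4)
[... 690 characters left out ...]
.5), 6.7), (np.float64(-23.0), -20.0), (np.float64(-44.0), 8.4), (np.float64(-109.0), -8.0), (np.float64(-115.5), 7.4), (np.float64(-122.5), -10.9)]
y-prof step [(np.float64(130.5), 3.2), (np.float64(125.5), 9.1), (np.float64(115.5), 9.3), (np.float64(103.0), 3.2), (np.float64(94.5), -8.3), (np.float64(11.0), -5.0), (np.float64(6.0), 11.6), (np.float64(-2.0), -7.1), (np.float64(-5.5), 6.7), (np.float64(-34.5), -7.0), (np.float64(-109.0), -8.3), (np.float64(-115.5), 8.1), (np.float64(-122.0), -10.1)]
x-prof step [(np.float64(52.0), 11.1), (np.float64(45.5), -8.7), (np.float64(39.0), 9.3), (np.float64(-9.0), 4.0), (np.float64(-49.0), -8.0), (np.float64(-56.5), -8.6), (np.float64(-64.0), -3.1)]
```

View pics/r.png

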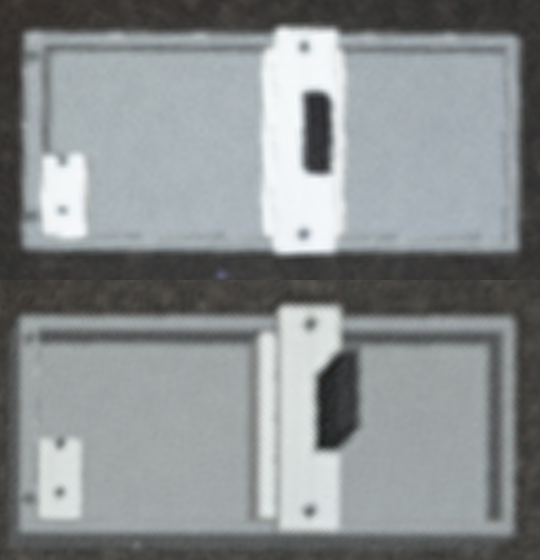

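```bash
cat > plan.py <<'E'
import sys,numpy as np
from bench import arm
T0=np.array([.5960,.1056]);YAW=-2.95
def tray(x,y):
    a=np.radians(YAW);return T0+np.array([[np.cos(a),-np.sin(a)],[np.sin(a),np.cos(a)]])@[x,y]
def go(xy,tip,ang,sym=180):
    """shift (cm) and turn (deg, about tool z) from measured pose to finger tips at xy,z=tip, tool y at ang mod sym"""
    st=arm.read_state();R=np.array(st["tcp_rot"]);p=np.array(st["tool_pos"])
    d=R.T@(np.array([*xy,tip+.097])-p)*100
    cur=np.degrees(np.arctan2(R[1,1],R[0,1]))
    t=(ang-cur+sym/2)%sym-sym/2
    print("t",round(st["time_s"],1),"shift",d.round(2),"turn z",round(-t,1),"| tool y now",round(cur,1),"tip",(p-[0,0,.097]).round(4),"tilt",R[:2,2].round(4),"j6",st["joint_positions"][5].round(1),"w",st["gripper_width"].round(4),"F",st["contact_force"].round(1))
E
python3 - <<'E'
from plan import *
print(tray(0,-.033)); go((.593,.073),.11,87.05)
E
```

```text
[0.59430167 0.07264373]Traceback (most recent call last):
  File "<stdin>", line 2, in <module>
  File "plan.py", line 12, in go
    print("t",round(st["time_s"],1),"shift",d.round(2),"turn z",round(-t,1),"| tool y now",round(cur,1),"tip",(p-[0,0,.097]).round(4),"tilt",R[:2,2].round(4),"j6",st["joint_positions"][5].round(1),"w",st["gripper_width"].round(4),"F",st["contact_force"].round(1))
                                                                                                                                                                                                         ^^^^^^^^^^^^^^^^^^^^^^^^^
AttributeError: 'float' object has no attribute 'round'
```

```bash
sed -i 's/st\["gripper_width"\].round(4)/round(float(st["gripper_width"]),4)/' plan.py
python3 -c "
from plan import *
go((.5938,.073),.11,87.05)"
```

```text
t 0.1 shift [-55.47 -32.54   9.52] turn z -12.0 | tool y now 75.0 tip [0.1423 0.531  0.2046] tilt [-0.0007 -0.0018] j6 -5.9 w 0.0939 F [ 0.7 -0.1 -0. ]
```

{"method": "drive_tool", "body": {"motion": [[50,[-3.5,-2,0.5],[0,0,-2]],[50,[-7,-4,1],[0,0,-4]],[50,[-10.5,-6,1.5],[0,0,-6]],[50,[-14,-8.2,2],[0,0,-8]],[50,[-17.5,-10.2,2.5],[0,0,-10]],[50,[-21,-12.3,3],[0,0,-12]],[50,[-24.5,-14.4,3.5],[0,0,-12]],[50,[-28,-16.5,4],[0,0,-12]]]}}

```text
time_s: 0.77
tool_pos: [0.3708, 0.2977, 0.2621]
tcp_rot: [[-0.999, 0.052, -0.0], [0.052, 0.999, -0.0], [0.0, -0.0, -1.0]]
contact_force: [0.3, 0.8, -0.5]
gripper_width: 0.0475
gripper_force: 0.0
```

```bash
python3 -c "
from plan import *
go((.5938,.073),.08,87.05)"
```

```text
t 0.8 shift [-23.44 -21.27   8.5 ] turn z -0.0 | tool y now 87.0 tip [0.3708 0.2977 0.1651] tilt [-0.0004 -0.0001] j6 -55.1 w 0.0475 F [ 0.3  0.8 -0.5]
```

{"method": "drive_tool", "body": {"motion": [[50,[-3,-2.7,1],[0,0,0]],[50,[-6,-5.4,2],[0,0,0]],[50,[-9,-8.1,3.2],[0,0,0]],[50,[-12,-10.8,4.3],[0,0,0]],[50,[-15,-13.5,5.4],[0,0,0]],[50,[-18,-16.2,6.5],[0,0,0]],[50,[-21,-18.9,7.5],[0,0,0]],[50,[-23.4,-21.3,8.5],[0,0,0]]]}}

```text
time_s: 1.43
tool_pos: [0.5939, 0.0723, 0.1764]
tcp_rot: [[-0.999, 0.053, -0.001], [0.053, 0.999, -0.0], [0.001, -0.0, -1.0]]
contact_force: [0.3, 0.1, 0.6]
gripper_width: 0.047
gripper_force: 0.0
```

{"method": "drive_tool", "body": {"motion": [[50,[0,0,0],[0,0,0]],[50,[0,0,0],[0,0,0]],[50,[0,0,0],[0,0,0]],[50,[0,0,0],[0,0,0]],[50,[0,0,0],[0,0,0]],[50,[0,0,0],[0,0,0]],[50,[0,0,0],[0,0,0]],[50,[0,0,0],[0,0,0]]]}}

```text
time_s: 2.1
tool_pos: [0.5924, 0.0751, 0.1782]
tcp_rot: [[-0.999, 0.051, 0.001], [0.051, 0.999, 0.0], [-0.001, 0.0, -1.0]]
contact_force: [0.6, -0.0, -0.0]
gripper_width: 0.047
gripper_force: 0.0
```

```bash
python3 -c "
from plan import *
import pickle,cv2
go((.5938,.073),.031,87.05)
a=[]
for n in('top','scene'):
    s=arm.snapshot(n);a.append(s['color'][:,:,::-1])
import numpy as np
cv2.imwrite('pics/v2.png',np.hstack([cv2.resize(a[0][120:320,120:380],None,fx=1.5,fy=1.5),cv2.resize(a[1][150:350,130:380],None,fx=1.5,fy=1.5)]))
"
```

```text
t 2.1 shift [-0.15 -0.21  5.02] turn z 0.0 | tool y now 87.1 tip [0.5924 0.0751 0.0812] tilt [0.0008 0.0001] j6 -85.3 w 0.047 F [ 0.6 -0.  -0. ]
```

View pics/v2.png

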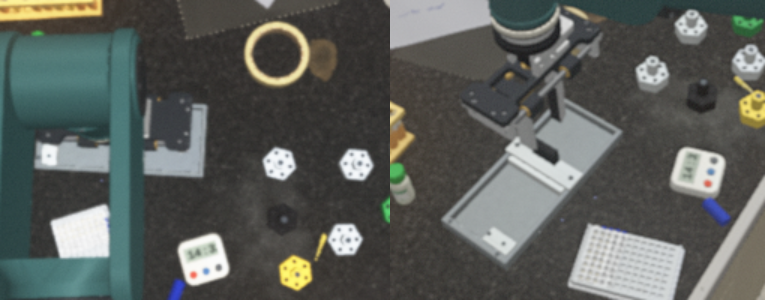

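{"method": "drive_tool", "body": {"motion": [[50,[-0.1,-0.2,1.5],[0,0,0]],[50,[-0.1,-0.2,3],[0,0,0]],[50,[-0.1,-0.2,4.2],[0,0,0]],[50,[-0.1,-0.2,4.9],[0,0,0]],[0,[-0.1,-0.2,4.9],[0,0,0]],[0,[-0.1,-0.2,4.9],[0,0,0]],[0,[-0.1,-0.2,4.9],[0,0,0]],[0,[-0.1,-0.2,4.9],[0,0,0]]]}}

```text
time_s: 2.87
tool_pos: [0.5941, 0.0724, 0.1298]
tcp_rot: [[-0.999, 0.052, 0.002], [0.052, 0.999, 0.0], [-0.002, 0.0, -1.0]]
contact_force: [0.1, 0.3, -0.4]
gripper_width: 0.0241
gripper_force: 0.0
```

{"method": "drive_tool", "body": {"motion": [[0,[0,0,0],[0,0,0]],[0,[0,0,0],[0,0,0]],[0,[0,-1,0],[0,0,0]],[0,[0,-2,0],[0,0,0]],[0,[0,-3,0],[0,0,0]],[0,[0,-4,0],[0,0,0]],[0,[0,-5,0],[0,0,0]],[0,[0,-6,0],[0,0,0]]]}}

```text
time_s: 3.53
tool_pos: [0.5909, 0.0111, 0.1297]
tcp_rot: [[-0.999, 0.053, 0.002], [0.053, 0.999, 0.0], [-0.002, 0.0, -1.0]]
contact_force: [0.7, 2.8, 5.0]
gripper_width: 0.0117
gripper_force: 30.0
```

```bash
python3 -c "
from plan import *
go(tray(0,-.11),.031,87.05)"
```

```text
t 3.5 shift [-0.03 -1.54  0.17] turn z -0.1 | tool y now 87.0 tip [0.5909 0.0111 0.0327] tilt [0.0021 0.0001] j6 -91.4 w 0.0117 F [0.7 2.8 5. ]
```

{"method": "drive_tool", "body": {"motion": [[0,[0,-0.3,0],[0,0,0]],[0,[0,-0.6,0],[0,0,0]],[0,[0,-0.9,0],[0,0,0]],[0,[0,-1.1,0],[0,0,0]],[0,[0,-1.3,0],[0,0,0]],[0,[0,-1.4,0],[0,0,0]],[0,[0,-1.5,0],[0,0,0]],[0,[0,-1.5,0],[0,0,0]]]}}

```text
time_s: 4.2
tool_pos: [0.5901, -0.0038, 0.1297]
tcp_rot: [[-0.999, 0.053, 0.002], [0.053, 0.999, -0.0], [-0.002, -0.0, -1.0]]
contact_force: [0.2, 2.0, 5.4]
gripper_width: 0.0117
gripper_force: 30.0
```

{"method": "drive_tool", "body": {"motion": [[0,[0,-0.1,0],[0,0,0]],[0,[0,-0.2,0],[0,0,0]],[0,[0,-0.3,0],[0,0,0]],[0,[0,-0.3,0],[0,0,0]],[0,[0,-0.4,0],[0,0,0]],[0,[0,-0.4,0],[0,0,0]],[0,[0,-0.4,0],[0,0,0]],[0,[0,-0.4,0],[0,0,0]]]}}

```text
time_s: 4.87
tool_pos: [0.59, -0.0046, 0.1297]
tcp_rot: [[-0.999, 0.052, 0.003], [0.052, 0.999, 0.006], [-0.002, 0.006, -1.0]]
contact_force: [0.7, 9.6, 5.8]
gripper_width: 0.0118
gripper_force: 30.0
```

{"method": "drive_tool", "body": {"motion": [[0,[0,0.3,0],[0,0,0]],[0,[0,0.3,0],[0,0,0]],[40,[0,0.3,0],[0,0,0]],[40,[0,0.3,0],[0,0,0]],[40,[0,0.3,0],[0,0,0]],[40,[0,0.3,-2],[0,0,0]],[40,[0,0.3,-4],[0,0,0]],[40,[0,0.3,-6],[0,0,0]]]}}

```text
time_s: 5.53
tool_pos: [0.5886, -0.0042, 0.1877]
tcp_rot: [[-0.999, 0.053, -0.004], [0.053, 0.999, -0.0], [0.004, -0.001, -1.0]]
contact_force: [0.7, -0.1, 0.0]
gripper_width: 0.0375
gripper_force: 0.0
```

```bash
python3 -c "
from plan import *
from h import *
go((.5527,-.1316),.08,44.7,60)
for n in('top','scene'):
    s=arm.snapshot(n)
    for h in hexes(s,110): print(n,h)
    # boss top discs in height: pixels 36..50mm
    P=points(s);c=s['color'];m=((P[:,:,2]>.036)&(P[:,:,2]<.052)&(c.min(2)>90)&(np.ptp(c.astype(int),axis=2)<50)).astype(np.uint8)
    for k in range(1,(r:=cv2.connectedComponentsWithStats(m))[0]):
        if 20<r[2][k,4]<150: print(n,'boss',ray(s,r[3][k],.044).round(4)[0],r[2][k,4])
"
```

```text
t 5.5 shift [  2.91 -12.91   1.09] turn z -17.7 | tool y now 87.0 tip [ 0.5886 -0.0042  0.0907] tilt [-0.0038 -0.0003] j6 -92.9 w 0.0375 F [ 0.7 -0.1  0. ]
top ([0.4421, -0.227], 59.8, 1622)
top ([0.5513, -0.2453], 54.6, 1621)
top ([0.5528, -0.1315], 45.2, 1593)
top ([0.5742, -0.3222], 36.1, 1679)
top boss [ 0.9871 -0.3728] 54
top boss [ 0.8165 -0.3641] 37
top boss [0.7202 0.2073] 31
top boss [ 0.5741 -0.3218] 56
top boss [ 0.5523 -0.1321] 48
top boss [ 0.5515 -0.2453] 56
top boss [ 0.4425 -0.227 ] 56
scene ([0.5521, -0.1298], 39.4, 2090)
scene boss [ 0.8959 -0.7442] 47
scene boss [ 1.1322 -0.3863] 127
scene boss [ 0.5727 -0.3179] 45
scene boss [ 0.5501 -0.2416] 49
scene boss [ 0.4416 -0.2237] 53
scene boss [ 0.5511 -0.1282] 55
scene boss [0.7873 0.1526] 24
scene boss [0.718  0.2214] 57
```

{"method": "drive_tool", "body": {"motion": [[40,[0.5,-2,0],[0,0,6]],[40,[1,-4,0],[0,0,12]],[40,[1.5,-6,0],[0,0,18]],[40,[2,-8,0],[0,0,24]],[40,[2.5,-10,0],[0,0,30]],[40,[2.9,-11.5,0.5],[0,0,36]],[40,[2.9,-12.7,0.5],[0,0,42]],[40,[2.9,-12.7,0.5],[0,0,42]]]}}

```text
time_s: 6.3
tool_pos: [0.5525, -0.1309, 0.1811]
tcp_rot: [[-0.704, 0.711, -0.004], [0.711, 0.704, 0.0], [0.003, -0.003, -1.0]]
contact_force: [0.6, 1.0, 1.3]
gripper_width: 0.0374
gripper_force: 0.0
```

{"method": "drive_tool", "body": {"motion": [[40,[0,0,0],[0,0,0]],[40,[0,0,0],[0,0,0]],[40,[0,0,0],[0,0,0]],[40,[0,0,0],[0,0,0]],[40,[0,0,0],[0,0,0]],[40,[0,0,0],[0,0,0]],[40,[0,0,0],[0,0,0]],[40,[0,0,0],[0,0,0]]]}}

```text
time_s: 6.97
tool_pos: [0.554, -0.1286, 0.1837]
tcp_rot: [[-0.707, 0.707, 0.0], [0.707, 0.707, 0.0], [-0.0, 0.0, -1.0]]
contact_force: [-0.0, 0.0, 0.0]
gripper_width: 0.0377
gripper_force: 0.0
```

```bash
python3 -c "
from plan import *
go((.5521,-.1300),.024,45,60)"
```

```text
t 7.0 shift [ 0.04 -0.24  6.27] turn z 0.0 | tool y now 45.0 tip [ 0.554  -0.1286  0.0867] tilt [0.0002 0.    ] j6 -63.8 w 0.0377 F [-0.  0.  0.]
```

{"method": "drive_tool", "body": {"motion": [[40,[0,-0.2,2],[0,0,0]],[40,[0,-0.2,4],[0,0,0]],[40,[0,-0.2,5.5],[0,0,0]],[40,[0,-0.2,6.2],[0,0,0]],[40,[0,-0.2,6.2],[0,0,0]],[0,[0,-0.2,6.2],[0,0,0]],[0,[0,-0.2,6.2],[0,0,0]],[0,[0,-0.2,6.2],[0,0,0]]]}}

```text
time_s: 7.63
tool_pos: [0.5533, -0.1304, 0.1232]
tcp_rot: [[-0.707, 0.707, 0.003], [0.707, 0.707, -0.001], [-0.002, 0.001, -1.0]]
contact_force: [-0.5, 0.1, -0.1]
gripper_width: 0.0208
gripper_force: 0.0
```

{"method": "drive_tool", "body": {"motion": [[0,[0,0,0],[0,0,0]],[0,[0,0,0],[0,0,0]],[0,[0,0,-0.3],[0,0,0]],[0,[0,0,-1],[0,0,0]],[0,[0,0,-2],[0,0,0]],[0,[0,0,-3.5],[0,0,0]],[0,[0,0,-5],[0,0,0]],[0,[0,0,-5],[0,0,0]]]}}

```text
time_s: 8.3
tool_pos: [0.5543, -0.1307, 0.1762]
tcp_rot: [[-0.707, 0.707, 0.007], [0.707, 0.707, -0.002], [-0.007, 0.003, -1.0]]
contact_force: [1.5, -0.6, -0.0]
gripper_width: 0.0157
gripper_force: 30.0
```

```bash
python3 -c "
from plan import *
go(tray(.01775,.086),.07,27.05)"
```

```text
t 8.3 shift [18.21 27.23  0.89] turn z 18.0 | tool y now 45.0 tip [ 0.5543 -0.1307  0.0792] tilt [ 0.0072 -0.0023] j6 -64.0 w 0.0157 F [ 1.5 -0.6 -0. ]
```

{"method": "drive_tool", "body": {"motion": [[0,[1.5,2.5,-1.5],[0,0,2]],[0,[4,6,-2.5],[0,0,5]],[0,[6.5,9.5,-3],[0,0,8]],[0,[9,13,-3],[0,0,11]],[0,[11.5,16.7,-3],[0,0,14]],[0,[14,20.5,-3],[0,0,18]],[0,[16.4,24,-3],[0,0,18]],[0,[18.2,27.2,-3],[0,0,18]]]}}

```text
time_s: 8.97
tool_pos: [0.6138, 0.1852, 0.2014]
tcp_rot: [[-0.454, 0.891, -0.001], [0.891, 0.454, -0.0], [0.0, -0.001, -1.0]]
contact_force: [0.6, -0.7, -1.1]
gripper_width: 0.016
gripper_force: 30.0
```

{"method": "drive_tool", "body": {"motion": [[0,[0,0,0.5],[0,0,0]],[0,[0,0,1],[0,0,0]],[0,[0,0,2],[0,0,0]],[0,[0,0,3],[0,0,0]],[0,[0,0,3],[0,0,0]],[0,[0,0,3],[0,0,0]],[0,[0,0,3],[0,0,0]],[0,[0,0,3],[0,0,0]]]}}

```text
time_s: 9.63
tool_pos: [0.6146, 0.1823, 0.1724]
tcp_rot: [[-0.453, 0.892, 0.001], [0.892, 0.453, 0.0], [-0.0, 0.001, -1.0]]
contact_force: [-0.6, -0.1, -1.0]
gripper_width: 0.0157
gripper_force: 30.0
```

```bash
python3 -c "
from plan import *
go(tray(.01775,.086),.0315,27.05)
from h import *
import pickle
for n in('scene',):
    s=arm.snapshot(n)
    for h in hexes(s,110): print(n,h)
    cv2.imwrite('pics/v3.png',cv2.resize(s['color'][190:350,140:340,::-1],None,fx=3,fy=3))
    s=arm.snapshot('top')
    for h in hexes(s,110): print('top',h)
"
```

```text
t 9.6 shift [0.57 0.69 4.39] turn z -0.1 | tool y now 26.9 tip [0.6146 0.1823 0.0754] tilt [0.0012 0.0003] j6 -15.5 w 0.0157 F [-0.6 -0.1 -1. ]
top ([0.4421, -0.227], 0.4, 1627)
top ([0.5514, -0.2453], 55.0, 1617)
top ([0.5742, -0.3221], 36.3, 1689)
```

View pics/v3.png

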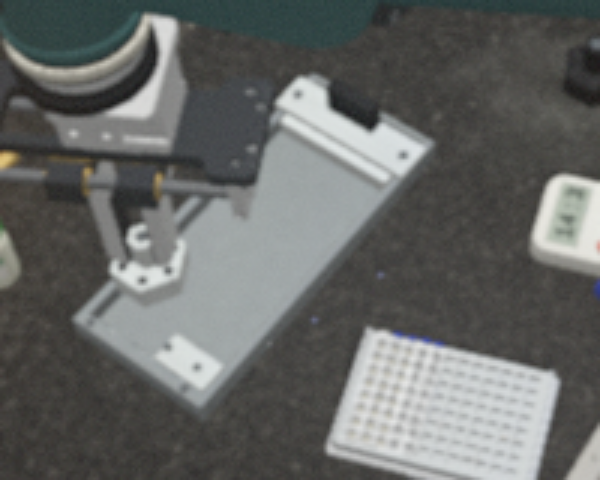

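{"method": "drive_tool", "body": {"motion": [[0,[0.3,0.3,0],[0,0,0]],[0,[0.55,0.7,0],[0,0,0]],[0,[0.55,0.7,0],[0,0,0]],[0,[0.55,0.7,1],[0,0,0]],[0,[0.55,0.7,2],[0,0,0]],[0,[0.55,0.7,3],[0,0,0]],[0,[0.55,0.7,3.6],[0,0,0]],[0,[0.55,0.7,3.6],[0,0,0]]]}}

```text
time_s: 10.4
tool_pos: [0.6164, 0.1908, 0.1322]
tcp_rot: [[-0.454, 0.891, -0.006], [0.891, 0.454, -0.001], [0.001, -0.006, -1.0]]
contact_force: [-0.5, -0.1, -1.5]
gripper_width: 0.0153
gripper_force: 30.0
```

```bash
python3 -c "
from plan import *
go(tray(.01775,.086),.0295,27.05)
go(tray(.01775+.003,.086+.003),.0295,27.05)"
```

```text
t 10.4 shift [-0.1   0.15  0.57] turn z -0.1 | tool y now 27.0 tip [0.6164 0.1908 0.0352] tilt [-0.0056 -0.0012] j6 -14.8 w 0.0153 F [-0.5 -0.1 -1.5]
t 10.4 shift [0.01 0.56 0.57] turn z -0.1 | tool y now 27.0 tip [0.6164 0.1908 0.0352] tilt [-0.0056 -0.0012] j6 -14.8 w 0.0153 F [-0.5 -0.1 -1.5]
```

{"method": "drive_tool", "body": {"motion": [[0,[-0.1,0.15,0.3],[0,0,0]],[0,[-0.1,0.15,0.6],[0,0,0]],[0,[0.16,0.3,0.6],[0,0,0]],[0,[0.42,0.45,0.6],[0,0,0]],[0,[0.42,0.45,0.6],[0,0,0]],[0,[0.27,0.71,0.6],[0,0,0]],[0,[0.12,0.97,0.6],[0,0,0]],[0,[0.12,0.97,0.6],[0,0,0]]]}}

```text
time_s: 11.07
tool_pos: [0.6235, 0.1952, 0.1294]
tcp_rot: [[-0.454, 0.891, -0.009], [0.891, 0.454, -0.004], [0.0, -0.01, -1.0]]
contact_force: [-8.9, -5.2, 2.0]
gripper_width: 0.0158
gripper_force: 30.0
```

```bash
python3 -c "
from plan import *
go(tray(.02075,.089),.0295,27.05)"
```

```text
t 11.1 shift [-0.06 -0.27  0.29] turn z -0.1 | tool y now 27.0 tip [0.6235 0.1952 0.0324] tilt [-0.0089 -0.0043] j6 -14.5 w 0.0158 F [-8.9 -5.2  2. ]
```

{"method": "drive_tool", "body": {"motion": [[0,[0,-0.1,0.1],[0,0,0]],[0,[0,-0.2,0.25],[0,0,0]],[0,[0,-0.2,0.35],[0,0,0]],[0,[0,-0.2,0.35],[0,0,0]],[32,[0,-0.2,0.2],[0,0,0]],[32,[0,-0.2,0.2],[0,0,0]],[32,[0,-0.2,0.2],[0,0,0]],[32,[0,-0.2,0],[0,0,0]]]}}

```text
time_s: 11.73
tool_pos: [0.6245, 0.1961, 0.1299]
tcp_rot: [[-0.454, 0.891, 0.001], [0.891, 0.454, 0.001], [0.0, 0.001, -1.0]]
contact_force: [-0.3, -0.2, 0.5]
gripper_width: 0.0301
gripper_force: 0.0
```

{"method": "drive_tool", "body": {"motion": [[32,[0,0,-1],[0,0,0]],[32,[0,0,-2.5],[0,0,0]],[32,[0,0,-4.5],[0,0,0]],[32,[0,0,-6],[0,0,0]],[32,[0,-3,-7],[0,0,0]],[32,[0,-6,-7],[0,0,0]],[32,[0,-9,-7],[0,0,0]],[32,[0,-12,-7],[0,0,0]]]}}

```text
time_s: 12.4
tool_pos: [0.5167, 0.1409, 0.201]
tcp_rot: [[-0.454, 0.891, 0.002], [0.891, 0.454, 0.001], [-0.001, 0.002, -1.0]]
contact_force: [0.0, 0.1, 0.3]
gripper_width: 0.0301
gripper_force: 0.0
```

```bash
python3 -c "
from plan import *
from h import *
go((.5507,-.2438),.09,55,60)
for n in('top','scene'):
    s=arm.snapshot(n)
    for h in hexes(s,110): print(n,h)
    im,X,Y=rect(s,T0,np.radians(YAW),.024);cv2.imwrite(f'pics/w_{n}.png',im[:,:,::-1])
cv2.imwrite('pics/w1.png',np.vstack([cv2.imread('pics/w_top.png'),cv2.imread('pics/w_scene.png')]))
print(tray(.02075,.089))
"
```

```text
t 12.4 shift [-35.82 -14.45   1.39] turn z -28.0 | tool y now 27.0 tip [0.5167 0.1409 0.104 ] tilt [0.0022 0.0005] j6 -17.8 w 0.0301 F [0.  0.1 0.3]
top ([0.4422, -0.2267], 0.9, 1634)
top ([0.5514, -0.2455], 54.7, 1616)
top ([0.5744, -0.3221], 36.6, 1677)
[0.62130284 0.19341417]
```

View pics/w1.png

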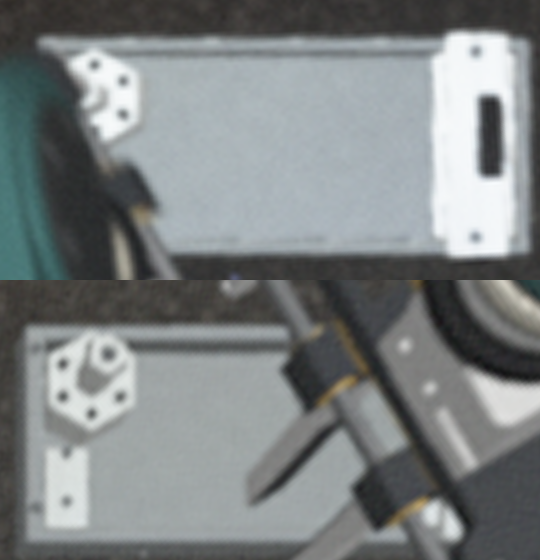

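{"method": "drive_tool", "body": {"motion": [[40,[-4,-1.6,0],[0,0,-4]],[40,[-8,-3.2,0],[0,0,-8]],[40,[-12,-4.8,0],[0,0,-12]],[40,[-16,-6.4,0],[0,0,-16]],[40,[-20,-8,0],[0,0,-20]],[40,[-24,-9.6,0.5],[0,0,-24]],[40,[-28,-11.2,1],[0,0,-28]],[40,[-32,-12.8,1],[0,0,-28]]]}}

```text
time_s: 13.17
tool_pos: [0.5484, -0.1924, 0.1904]
tcp_rot: [[-0.821, 0.572, 0.002], [0.572, 0.821, -0.0], [-0.002, 0.001, -1.0]]
contact_force: [1.2, 0.8, 0.5]
gripper_width: 0.0374
gripper_force: 0.0
```

```bash
python3 -c "
from plan import *
go((.5507,-.2438),.07,55,60)"
```

```text
t 13.2 shift [-3.12 -4.08  2.34] turn z 0.1 | tool y now 55.1 tip [ 0.5484 -0.1924  0.0934] tilt [ 0.0018 -0.0002] j6 -80.1 w 0.0374 F [1.2 0.8 0.5]
```

{"method": "drive_tool", "body": {"motion": [[40,[-2,-2.5,1],[0,0,0]],[40,[-3.1,-4.1,2],[0,0,0]],[40,[-3.1,-4.1,2.3],[0,0,0]],[40,[-3.1,-4.1,2.3],[0,0,0]],[40,[-3.1,-4.1,2.3],[0,0,0]],[40,[-3.1,-4.1,2.3],[0,0,0]],[40,[-3.1,-4.1,2.3],[0,0,0]],[40,[-3.1,-4.1,2.3],[0,0,0]]]}}

```text
time_s: 13.83
tool_pos: [0.5499, -0.2405, 0.1679]
tcp_rot: [[-0.82, 0.572, 0.001], [0.572, 0.82, -0.0], [-0.001, 0.0, -1.0]]
contact_force: [-0.6, 0.1, 0.0]
gripper_width: 0.0371
gripper_force: 0.0
```

```bash
python3 -c "
from plan import *
go((.5507,-.2438),.024,55,60)"
```

```text
t 13.8 shift [-0.24 -0.23  4.69] turn z 0.1 | tool y now 55.1 tip [ 0.5499 -0.2405  0.0709] tilt [ 0.0014 -0.0005] j6 -84.1 w 0.0371 F [-0.6  0.1  0. ]
```

{"method": "drive_tool", "body": {"motion": [[40,[-0.2,-0.2,1.5],[0,0,0]],[40,[-0.2,-0.2,3],[0,0,0]],[40,[-0.2,-0.2,4.2],[0,0,0]],[40,[-0.2,-0.2,4.7],[0,0,0]],[40,[-0.2,-0.2,4.7],[0,0,0]],[0,[-0.2,-0.2,4.7],[0,0,0]],[0,[-0.2,-0.2,4.7],[0,0,0]],[0,[-0.2,-0.2,4.7],[0,0,0]]]}}

```text
time_s: 14.5
tool_pos: [0.5503, -0.2446, 0.1209]
tcp_rot: [[-0.819, 0.574, 0.001], [0.574, 0.819, -0.001], [-0.002, 0.0, -1.0]]
contact_force: [0.7, 0.0, 0.1]
gripper_width: 0.0212
gripper_force: 0.0
```

{"method": "drive_tool", "body": {"motion": [[0,[0,0,0],[0,0,0]],[0,[0,0,0],[0,0,0]],[0,[0,0,-0.5],[0,0,0]],[0,[0,0,-2],[0,0,0]],[0,[0,0,-4],[0,0,0]],[0,[0,0,-6],[0,0,0]],[0,[0,0,-7.5],[0,0,0]],[0,[0,0,-7.5],[0,0,0]]]}}

```text
time_s: 15.17
tool_pos: [0.5513, -0.2452, 0.1995]
tcp_rot: [[-0.819, 0.574, 0.007], [0.574, 0.819, -0.004], [-0.008, 0.001, -1.0]]
contact_force: [0.0, -0.8, -0.2]
gripper_width: 0.0157
gripper_force: 30.0
```

```bash
python3 -c "
from plan import *
go(tray(.01775,.044),.10,27.05)"
```

```text
t 15.2 shift [17.3  35.97  0.15] turn z 27.9 | tool y now 55.0 tip [ 0.5513 -0.2452  0.1025] tilt [ 0.0068 -0.0038] j6 -84.4 w 0.0157 F [ 0.  -0.8 -0.2]
```

Gripped at tip ≈ 0.024. On to above a1.

{"method": "drive_tool", "body": {"motion": [[0,[1.6,3.4,0],[0,0,3]],[0,[3.4,7.1,0],[0,0,7]],[0,[5.2,10.8,0],[0,0,11]],[0,[7,14.5,0],[0,0,15]],[0,[8.8,18.2,0],[0,0,19]],[0,[10.6,21.9,0],[0,0,23]],[0,[12.4,25.6,0],[0,0,28]],[0,[14.2,29.3,0],[0,0,28]]]}}

```text
time_s: 15.83
tool_pos: [0.601, 0.079, 0.1937]
tcp_rot: [[-0.451, 0.892, -0.002], [0.892, 0.451, -0.0], [0.001, -0.002, -1.0]]
contact_force: [0.9, 0.1, -1.4]
gripper_width: 0.0159
gripper_force: 30.0
```

```bash
python3 -c "
from plan import *
go(tray(.01775,.044),.07,27.05)"
```

```text
t 15.8 shift [5.54 4.48 2.67] turn z -0.2 | tool y now 26.8 tip [0.601  0.079  0.0967] tilt [-0.0017 -0.    ] j6 -24.7 w 0.0159 F [ 0.9  0.1 -1.4]
```

{"method": "drive_tool", "body": {"motion": [[0,[2.5,2,0],[0,0,0]],[0,[4.5,3.6,0],[0,0,0]],[0,[5.5,4.5,1],[0,0,0]],[0,[5.5,4.5,2.6],[0,0,0]],[0,[5.5,4.5,2.6],[0,0,0]],[0,[5.5,4.5,2.6],[0,0,0]],[0,[5.5,4.5,2.6],[0,0,0]],[0,[5.5,4.5,2.6],[0,0,0]]]}}

```text
time_s: 16.5
tool_pos: [0.6171, 0.1455, 0.1696]
tcp_rot: [[-0.453, 0.892, 0.001], [0.892, 0.453, 0.0], [-0.0, 0.001, -1.0]]
contact_force: [-0.1, 0.6, 0.2]
gripper_width: 0.016
gripper_force: 30.0
```

```bash
python3 -c "
from plan import *
go(tray(.01775,.044),.032,27.05)"
```

```text
t 16.5 shift [0.33 0.04 4.06] turn z -0.1 | tool y now 26.9 tip [0.6171 0.1455 0.0726] tilt [0.0011 0.0001] j6 -18.8 w 0.016 F [-0.1  0.6  0.2]
```

{"method": "drive_tool", "body": {"motion": [[0,[0.3,0,0],[0,0,0]],[0,[0.3,0,0.7],[0,0,0]],[0,[0.3,0,1.8],[0,0,0]],[0,[0.3,0,2.9],[0,0,0]],[0,[0.3,0,3.8],[0,0,0]],[0,[0.3,0,4.3],[0,0,0]],[0,[0.3,0,4.6],[0,0,0]],[0,[0.3,0,4.6],[0,0,0]]]}}

```text
time_s: 17.17
tool_pos: [0.6144, 0.149, 0.1246]
tcp_rot: [[-0.454, 0.891, -0.003], [0.891, 0.454, -0.001], [0.001, -0.003, -1.0]]
contact_force: [-7.0, -0.8, 9.7]
gripper_width: 0.0157
gripper_force: 30.0
```

{"method": "drive_tool", "body": {"motion": [[0,[0,0,0],[0,0,0]],[0,[0.17,0.1,0],[0,0,0]],[0,[0.35,0.2,0],[0,0,0]],[0,[0.52,0.3,0],[0,0,0]],[0,[0.42,0.47,0],[0,0,0]],[0,[0.32,0.64,0],[0,0,0]],[0,[0.22,0.82,0],[0,0,0]],[0,[0.22,0.82,0],[0,0,0]]]}}

```text
time_s: 17.83
tool_pos: [0.6199, 0.1541, 0.1246]
tcp_rot: [[-0.454, 0.891, -0.006], [0.891, 0.454, -0.002], [0.001, -0.006, -1.0]]
contact_force: [-9.0, -2.8, 12.0]
gripper_width: 0.0155
gripper_force: 30.0
```

```bash
python3 -c "
from plan import *
go(tray(.02075,.047),.028,27.05)"
```

```text
t 17.8 shift [-0.2  -0.19 -0.04] turn z -0.0 | tool y now 27.0 tip [0.6199 0.1541 0.0276] tilt [-0.0055 -0.0021] j6 -18.1 w 0.0155 F [-9.  -2.8 12. ]
```

{"method": "drive_tool", "body": {"motion": [[0,[0,0,-0.2],[0,0,0]],[0,[0.1,0.05,-0.2],[0,0,0]],[0,[0.2,0.1,-0.2],[0,0,0]],[0,[0.3,0.17,-0.2],[0,0,0]],[0,[0.3,0.17,-0.2],[0,0,0]],[0,[0.35,0.2,-0.2],[0,0,0]],[0,[0.35,0.2,-0.2],[0,0,0]],[0,[0.35,0.2,-0.2],[0,0,0]]]}}

```text
time_s: 18.5
tool_pos: [0.6201, 0.1549, 0.1247]
tcp_rot: [[-0.453, 0.891, -0.006], [0.891, 0.453, -0.009], [-0.005, -0.01, -1.0]]
contact_force: [-6.4, -9.9, 6.4]
gripper_width: 0.0159
gripper_force: 30.0
```

```bash
python3 -c "
from plan import *
go(tray(.02075,.047),.028,27.05)"
```

```text
t 18.5 shift [-0.26 -0.24 -0.03] turn z -0.1 | tool y now 26.9 tip [0.6201 0.1549 0.0277] tilt [-0.0064 -0.0089] j6 -17.7 w 0.0159 F [-6.4 -9.9  6.4]
```

{"method": "drive_tool", "body": {"motion": [[0,[-0.2,-0.3,0.1],[0,0,0]],[0,[-0.3,-0.35,0.2],[0,0,0]],[0,[-0.3,-0.35,0.2],[0,0,0]],[32,[-0.3,-0.35,0.1],[0,0,0]],[32,[-0.3,-0.35,0],[0,0,0]],[32,[-0.3,-0.35,0],[0,0,0]],[32,[-0.3,-0.35,-1],[0,0,0]],[32,[-0.3,-0.35,-3],[0,0,0]]]}}

```text
time_s: 19.17
tool_pos: [0.6184, 0.1544, 0.1517]
tcp_rot: [[-0.454, 0.891, -0.007], [0.891, 0.454, -0.001], [0.002, -0.007, -1.0]]
contact_force: [-0.4, 0.4, -0.0]
gripper_width: 0.0301
gripper_force: 0.0
```

{"method": "drive_tool", "body": {"motion": [[35,[0,0,-3],[0,0,0]],[35,[-4,-2,-4],[0,0,0]],[35,[-8,-4,-4],[0,0,-4]],[35,[-12,-6,-4],[0,0,-8]],[35,[-16,-8,-4],[0,0,-12]],[35,[-20,-10,-4],[0,0,-16]],[35,[-24,-12,-4],[0,0,-20]],[35,[-28,-14,-4],[0,0,-24]]]}}

```text
time_s: 19.83
tool_pos: [0.6222, -0.1379, 0.1955]
tcp_rot: [[-0.779, 0.626, 0.001], [0.626, 0.779, -0.0], [-0.001, 0.0, -1.0]]
contact_force: [0.7, -0.3, -0.3]
gripper_width: 0.033
gripper_force: 0.0
```

```bash
cat > look.py <<'E'
import sys
from plan import *
from h import *
for n in('top','scene'):
    s=arm.snapshot(n)
    for h in hexes(s,110): print(n,h)
    im,X,Y=rect(s,T0,np.radians(YAW),.024);cv2.imwrite(f'pics/w_{n}.png',im[:,:,::-1])
    P=points(s);c=s['color'];m=((P[:,:,2]>.036)&(P[:,:,2]<.056)&(c.min(2)>90)&(np.ptp(c.astype(int),axis=2)<50)).astype(np.uint8)
    for k in range(1,(r:=cv2.connectedComponentsWithStats(m))[0]):
        b=ray(s,r[3][k],.048)[0]
        if 20<r[2][k,4]<150 and b[0]<.7:
            a=np.radians(YAW);q=np.array([[np.cos(a),np.sin(a)],[-np.sin(a),np.cos(a)]])@(b-T0)
            print(n,'boss@48',b.round(4),'tray',(q*1e3).round(1),r[2][k,4])
cv2.imwrite('pics/'+sys.argv[1],np.vstack([cv2.imread('pics/w_top.png'),cv2.imread('pics/w_scene.png')]))
E
python3 look.py w2.png; python3 -c "
from plan import *
go((.5737,-.3206),.09,36.5,60)"
```

```text
top ([0.5742, -0.3222], 36.6, 1679)
top boss@48 [0.6205 0.1913] tray [20.1 86.9] 60
top boss@48 [0.6183 0.1497] tray [20.  45.2] 57
top boss@48 [ 0.5935 -0.0036] tray [   3.1 -109.2] 40
top boss@48 [ 0.5738 -0.3209] tray [-2.000e-01 -4.271e+02] 54
top boss@48 [0.5289 0.4465] tray [-84.6 337. ] 22
scene boss@48 [ 0.5708 -0.3141] tray [  -3.6 -420.4] 45
scene boss@48 [ 0.4401 -0.22  ] tray [-138.9 -333.2] 55
scene boss@48 [0.6163 0.1545] tray [17.8 49.9] 81
scene boss@48 [0.6188 0.1962] tray [18.1 91.6] 82
t 19.9 shift [ -7.57 -16.83   0.87] turn z 14.1 | tool y now 50.6 tip [ 0.6219 -0.1425  0.0981] tilt [ 0.0004 -0.003 ] j6 -68.5 w 0.0326 F [ 0.1  0.7 -0.5]
```

View pics/w2.png

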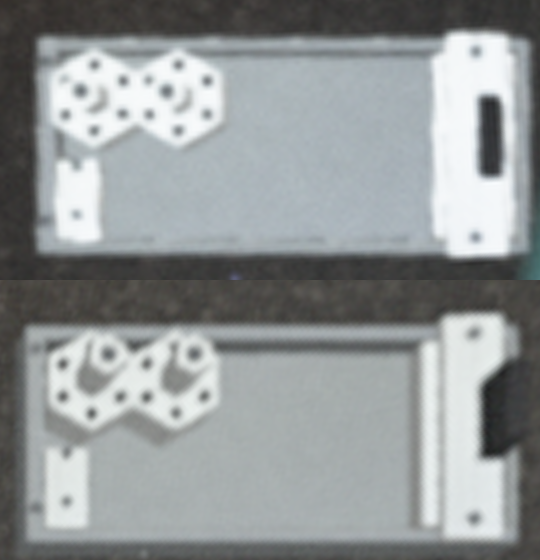

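{"method": "drive_tool", "body": {"motion": [[40,[-1.5,-3.4,0],[0,0,4]],[40,[-3,-6.8,0.3],[0,0,8]],[40,[-4.6,-10.2,0.6],[0,0,12]],[40,[-6.1,-13.6,0.8],[0,0,14.1]],[40,[-7.6,-16.8,0.9],[0,0,14.1]],[40,[-7.6,-16.8,1.5],[0,0,14.1]],[40,[-7.6,-16.8,2.5],[0,0,14.1]],[40,[-7.6,-16.8,2.5],[0,0,14.1]]]}}

```text
time_s: 20.6
tool_pos: [0.5751, -0.313, 0.1672]
tcp_rot: [[-0.6, 0.8, -0.003], [0.8, 0.6, 0.003], [0.005, -0.001, -1.0]]
contact_force: [0.0, -0.3, -0.7]
gripper_width: 0.0374
gripper_force: 0.0
```

```bash
python3 -c "
from plan import *
go((.5737,-.3206),.024,36.5,60)"
```

```text
t 20.6 shift [-0.54 -0.57  4.62] turn z 0.4 | tool y now 36.9 tip [ 0.5751 -0.313   0.0702] tilt [-0.0032  0.0034] j6 -70.4 w 0.0374 F [ 0.  -0.3 -0.7]
```

{"method": "drive_tool", "body": {"motion": [[40,[-0.5,-0.5,0.5],[0,0,0]],[40,[-0.5,-0.5,2],[0,0,0]],[40,[-0.5,-0.5,3.3],[0,0,0]],[40,[-0.5,-0.5,4.2],[0,0,0]],[40,[-0.5,-0.5,4.6],[0,0,0]],[40,[-0.5,-0.5,4.6],[0,0,0]],[40,[-0.5,-0.5,4.6],[0,0,0]],[40,[-0.5,-0.5,4.6],[0,0,0]]]}}

```text
time_s: 21.27
tool_pos: [0.5751, -0.3215, 0.1247]
tcp_rot: [[-0.601, 0.8, 0.001], [0.8, 0.601, -0.001], [-0.001, 0.001, -1.0]]
contact_force: [-0.1, -0.4, 0.0]
gripper_width: 0.0374
gripper_force: 0.0
```

```bash
python3 -c "
from plan import *
go((.5737,-.3206),.024,36.5,60)"
```

```text
t 21.3 shift [ 0.15 -0.06  0.37] turn z 0.4 | tool y now 36.9 tip [ 0.5751 -0.3215  0.0277] tilt [ 0.0012 -0.0007] j6 -71.1 w 0.0374 F [-0.1 -0.4  0. ]
```

{"method": "drive_tool", "body": {"motion": [[40,[0.15,0,0.35],[0,0,0]],[40,[0.15,0,0.35],[0,0,0]],[0,[0.15,0,0.35],[0,0,0]],[0,[0.15,0,0.35],[0,0,0]],[0,[0.15,0,0.35],[0,0,0]],[0,[0.15,0,0.35],[0,0,0]],[0,[0.15,0,0.35],[0,0,0]],[0,[0.15,0,0.35],[0,0,0]]]}}

```text
time_s: 21.93
tool_pos: [0.5738, -0.3203, 0.1206]
tcp_rot: [[-0.6, 0.8, 0.0], [0.8, 0.6, -0.0], [-0.0, 0.0, -1.0]]
contact_force: [-0.5, -0.2, 1.3]
gripper_width: 0.016
gripper_force: 30.0
```

{"method": "drive_tool", "body": {"motion": [[0,[0,0,-0.5],[0,0,0]],[0,[0,0,-2],[0,0,0]],[0,[0,0,-4],[0,0,0]],[0,[0,0,-6],[0,0,0]],[0,[0,0,-7.5],[0,0,0]],[0,[0,0,-7.5],[0,0,0]],[0,[0,0,-7.5],[0,0,0]],[0,[0,0,-7.5],[0,0,0]]]}}

```text
time_s: 22.6
tool_pos: [0.5733, -0.3199, 0.1941]
tcp_rot: [[-0.6, 0.8, -0.002], [0.8, 0.6, 0.001], [0.002, -0.001, -1.0]]
contact_force: [-0.0, 0.0, -1.1]
gripper_width: 0.0156
gripper_force: 30.0
```

```bash
python3 -c "
from plan import *
go(tray(-.0206,.066),.10,27.05)"
```

```text
t 22.6 shift [39.05 30.01 -0.23] turn z 9.9 | tool y now 36.9 tip [ 0.5733 -0.3199  0.0971] tilt [-0.0017  0.0013] j6 -71.0 w 0.0156 F [-0.   0.  -1.1]
```

{"method": "drive_tool", "body": {"motion": [[0,[3.1,2.4,0],[0,0,2]],[0,[6.3,4.8,0],[0,0,4]],[0,[9.4,7.2,0],[0,0,6]],[0,[12.6,9.7,0],[0,0,8]],[0,[15.8,12.1,0],[0,0,9.9]],[0,[19,14.6,0],[0,0,9.9]],[0,[22.2,17.1,0],[0,0,9.9]],[0,[25.4,19.5,0],[0,0,9.9]]]}}

```text
time_s: 23.27
tool_pos: [0.576, 0.002, 0.1933]
tcp_rot: [[-0.454, 0.891, -0.003], [0.891, 0.454, 0.001], [0.002, -0.003, -1.0]]
contact_force: [0.3, 0.5, -0.7]
gripper_width: 0.0158
gripper_force: 30.0
```

```bash
python3 -c "
from plan import *
go(tray(-.0206,.066),.075,27.05)"
```

```text
t 23.3 shift [15.07  8.    2.14] turn z -0.1 | tool y now 27.0 tip [0.576  0.002  0.0963] tilt [-0.0034  0.0005] j6 -32.4 w 0.0158 F [ 0.3  0.5 -0.7]
```

{"method": "drive_tool", "body": {"motion": [[0,[3.2,1.7,0],[0,0,0]],[0,[6.6,3.5,0],[0,0,0]],[0,[10,5.3,0],[0,0,0]],[0,[13,7,0.5],[0,0,0]],[0,[15,8,1.5],[0,0,0]],[0,[15,8,2.1],[0,0,0]],[0,[15,8,2.1],[0,0,0]],[0,[15,8,2.1],[0,0,0]]]}}

```text
time_s: 23.93
tool_pos: [0.5795, 0.1692, 0.1724]
tcp_rot: [[-0.454, 0.891, -0.004], [0.891, 0.454, -0.001], [0.0, -0.004, -1.0]]
contact_force: [-0.7, -0.2, -1.2]
gripper_width: 0.0156
gripper_force: 30.0
```

```bash
python3 -c "
from plan import *
go(tray(-.0206,.066),.029,27.05)"
```

```text
t 23.9 shift [0.33 0.11 4.64] turn z -0.0 | tool y now 27.0 tip [0.5795 0.1692 0.0754] tilt [-0.0037 -0.0014] j6 -16.1 w 0.0156 F [-0.7 -0.2 -1.2]
```

{"method": "drive_tool", "body": {"motion": [[0,[0.3,0.1,0],[0,0,0]],[0,[0.3,0.1,0.7],[0,0,0]],[0,[0.3,0.1,1.8],[0,0,0]],[0,[0.3,0.1,2.9],[0,0,0]],[0,[0.3,0.1,3.8],[0,0,0]],[0,[0.3,0.1,4.3],[0,0,0]],[0,[0.3,0.1,4.6],[0,0,0]],[0,[0.3,0.1,4.6],[0,0,0]]]}}

```text
time_s: 24.6
tool_pos: [0.5794, 0.1729, 0.1271]
tcp_rot: [[-0.454, 0.891, -0.002], [0.891, 0.454, -0.0], [0.001, -0.002, -1.0]]
contact_force: [0.2, 0.4, -1.4]
gripper_width: 0.0158
gripper_force: 30.0
```

```bash
python3 -c "
from plan import *
go(tray(-.0156,.068),.028,27.05)"
```

```text
t 24.6 shift [-0.08  0.47  0.21] turn z -0.1 | tool y now 27.0 tip [0.5794 0.1729 0.0301] tilt [-0.0022 -0.0004] j6 -15.8 w 0.0158 F [ 0.2  0.4 -1.4]
```

{"method": "drive_tool", "body": {"motion": [[0,[0,0,0.3],[0,0,0]],[0,[-0.15,0.26,0.3],[0,0,0]],[0,[-0.3,0.52,0.3],[0,0,0]],[0,[-0.35,0.6,0.3],[0,0,0]],[0,[-0.15,0.72,0.3],[0,0,0]],[0,[0.03,0.85,0.3],[0,0,0]],[0,[0.03,0.85,0.3],[0,0,0]],[0,[0.03,0.85,0.3],[0,0,0]]]}}

```text
time_s: 25.27
tool_pos: [0.5847, 0.1771, 0.1248]
tcp_rot: [[-0.454, 0.891, -0.008], [0.891, 0.454, -0.001], [0.003, -0.008, -1.0]]
contact_force: [-7.8, -1.3, 1.0]
gripper_width: 0.0159
gripper_force: 30.0
```

```bash
python3 -c "
from plan import *
go(tray(-.0156,.068),.028,27.05)"
```

```text
t 25.3 shift [-0.21 -0.2  -0.02] turn z -0.0 | tool y now 27.0 tip [0.5847 0.1771 0.0278] tilt [-0.0082 -0.0012] j6 -15.5 w 0.0159 F [-7.8 -1.3  1. ]
```

{"method": "drive_tool", "body": {"motion": [[0,[0.1,0.05,0],[0,0,0]],[0,[0.2,0.1,0],[0,0,0]],[0,[0.3,0.17,0],[0,0,0]],[0,[0.3,0.17,0],[0,0,0]],[0,[0.3,0.17,0],[0,0,0]],[0,[0.3,0.17,0],[0,0,0]],[0,[0.3,0.17,0],[0,0,0]],[0,[0.3,0.17,0],[0,0,0]]]}}

```text
time_s: 25.93
tool_pos: [0.5848, 0.178, 0.1248]
tcp_rot: [[-0.454, 0.891, -0.009], [0.891, 0.454, -0.007], [-0.002, -0.011, -1.0]]
contact_force: [-8.2, -7.5, 2.2]
gripper_width: 0.016
gripper_force: 30.0
```

{"method": "drive_tool", "body": {"motion": [[0,[-0.15,-0.3,0.1],[0,0,0]],[0,[-0.2,-0.4,0.1],[0,0,0]],[0,[-0.2,-0.4,0.1],[0,0,0]],[32,[-0.2,-0.4,0],[0,0,0]],[32,[-0.2,-0.4,-0.1],[0,0,0]],[32,[-0.2,-0.4,-0.1],[0,0,0]],[32,[-0.2,-0.4,-1],[0,0,0]],[32,[-0.2,-0.4,-3],[0,0,0]]]}}

```text
time_s: 26.6
tool_pos: [0.5838, 0.1768, 0.1533]
tcp_rot: [[-0.454, 0.891, -0.005], [0.891, 0.454, -0.001], [0.001, -0.005, -1.0]]
contact_force: [0.1, -0.2, 0.3]
gripper_width: 0.0298
gripper_force: 0.0
```

{"method": "drive_tool", "body": {"motion": [[35,[0,0,-3],[0,0,0]],[35,[-4,-2,-4],[0,0,0]],[35,[-8,-4,-4],[0,0,-4]],[35,[-12,-6,-4],[0,0,-8]],[35,[-16,-8,-4],[0,0,-12]],[35,[-20,-10,-4],[0,0,-16]],[35,[-24,-12,-4],[0,0,-20]],[35,[-28,-14,-4],[0,0,-24]]]}}

```text
time_s: 27.27
tool_pos: [0.5873, -0.1157, 0.1968]
tcp_rot: [[-0.779, 0.626, 0.003], [0.626, 0.779, -0.001], [-0.003, 0.001, -1.0]]
contact_force: [0.5, 0.1, -0.9]
gripper_width: 0.0332
gripper_force: 0.0
```

```bash
python3 look.py w3.png; python3 -c "
from plan import *
go((.4415,-.2255),.09,60,60)"
```

```text
top boss@48 [0.6207 0.1916] tray [20.2 87.2] 59
top boss@48 [0.6183 0.1497] tray [20.  45.2] 57
top boss@48 [ 0.5931 -0.0038] tray [   2.7 -109.4] 40
top boss@48 [0.5834 0.1724] tray [-16.   66.1] 60
top boss@48 [0.5286 0.4464] tray [-84.9 336.9] 23
top boss@48 [ 0.4429 -0.2262] tray [-135.8 -339.2] 58
scene boss@48 [ 0.4402 -0.2193] tray [-138.9 -332.5] 58
scene boss@48 [0.6164 0.1543] tray [17.8 49.7] 80
scene boss@48 [0.6184 0.1962] tray [17.7 91.7] 85
scene boss@48 [0.5809 0.1771] tray [-18.7  70.6] 86
t 27.4 shift [  4.57 -17.41   0.96] turn z -9.4 | tool y now 50.6 tip [ 0.5872 -0.1199  0.0995] tilt [ 0.0023 -0.0036] j6 -67.5 w 0.0328 F [-0.6 -0.  -0.2]
```

View pics/w3.png

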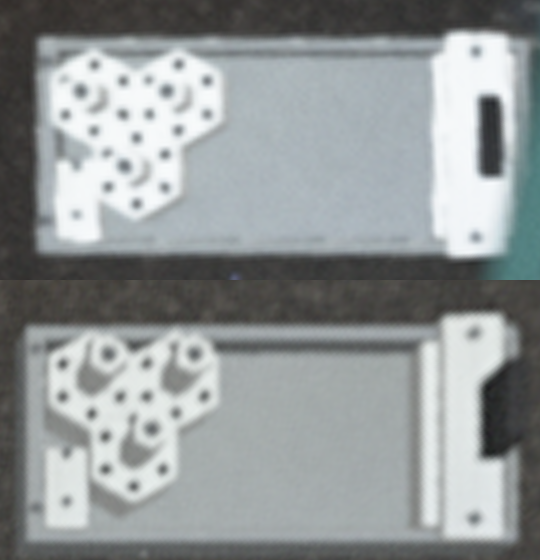

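{"method": "drive_tool", "body": {"motion": [[40,[0.9,-3.5,0],[0,0,-3]],[40,[1.8,-7,0.3],[0,0,-6]],[40,[2.7,-10.5,0.6],[0,0,-9]],[40,[3.7,-14,0.8],[0,0,-9.4]],[40,[4.5,-17.2,0.9],[0,0,-9.4]],[40,[4.5,-17.2,1.5],[0,0,-9.4]],[40,[4.5,-17.2,2.5],[0,0,-9.4]],[40,[4.5,-17.2,2.5],[0,0,-9.4]]]}}

```text
time_s: 28.03
tool_pos: [0.4438, -0.218, 0.1689]
tcp_rot: [[-0.869, 0.494, -0.001], [0.494, 0.869, 0.002], [0.002, 0.001, -1.0]]
contact_force: [0.3, 0.7, -0.0]
gripper_width: 0.0376
gripper_force: 0.0
```

{"method": "drive_tool", "body": {"motion": [[40,[0,0,0],[0,0,0]],[40,[0,0,0],[0,0,0]],[40,[0,0,0],[0,0,0]],[40,[0,0,0],[0,0,0]],[40,[0,0,0],[0,0,0]],[40,[0,0,0],[0,0,0]],[40,[0,0,0],[0,0,0]],[40,[0,0,0],[0,0,0]]]}}

```text
time_s: 28.7
tool_pos: [0.4439, -0.2189, 0.1704]
tcp_rot: [[-0.87, 0.494, 0.0], [0.494, 0.87, 0.0], [-0.0, 0.0, -1.0]]
contact_force: [-0.3, -0.2, 0.1]
gripper_width: 0.0377
gripper_force: 0.0
```

```bash
python3 -c "
from plan import *
go((.4415,-.2255),.024,60,60)"
```

```text
t 28.7 shift [-0.12 -0.69  4.94] turn z 0.4 | tool y now 60.4 tip [ 0.4439 -0.2189  0.0734] tilt [0.0001 0.    ] j6 -93.2 w 0.0377 F [-0.3 -0.2  0.1]
```

{"method": "drive_tool", "body": {"motion": [[40,[-0.1,-0.7,0.3],[0,0,0]],[40,[-0.1,-0.7,2],[0,0,0]],[40,[-0.1,-0.7,3.5],[0,0,0]],[40,[-0.1,-0.7,4.5],[0,0,0]],[40,[-0.1,-0.7,4.9],[0,0,0]],[40,[-0.1,-0.7,4.9],[0,0,0]],[0,[-0.1,-0.7,4.9],[0,0,0]],[0,[-0.1,-0.7,4.9],[0,0,0]]]}}

```text
time_s: 29.37
tool_pos: [0.4417, -0.2259, 0.1223]
tcp_rot: [[-0.869, 0.494, 0.001], [0.494, 0.869, -0.001], [-0.002, -0.0, -1.0]]
contact_force: [-0.2, -0.2, 1.2]
gripper_width: 0.0278
gripper_force: 0.0
```

{"method": "drive_tool", "body": {"motion": [[0,[0,0,0],[0,0,0]],[0,[0,0,0],[0,0,0]],[0,[0,0,-0.5],[0,0,0]],[0,[0,0,-2],[0,0,0]],[0,[0,0,-4],[0,0,0]],[0,[0,0,-6],[0,0,0]],[0,[0,0,-7.5],[0,0,0]],[0,[0,0,-7.5],[0,0,0]]]}}

```text
time_s: 30.03
tool_pos: [0.4428, -0.2265, 0.2007]
tcp_rot: [[-0.87, 0.494, 0.007], [0.494, 0.87, -0.004], [-0.008, -0.0, -1.0]]
contact_force: [1.0, -0.1, -0.1]
gripper_width: 0.0157
gripper_force: 30.0
```

```bash
python3 -c "
from plan import *
go(tray(-.0196,.022),.10,27.05)"
```

```text
t 30.0 shift [ 5.82 37.53  0.31] turn z 33.4 | tool y now 60.4 tip [ 0.4428 -0.2265  0.1037] tilt [ 0.0066 -0.0042] j6 -94.0 w 0.0157 F [ 1.  -0.1 -0.1]
```

{"method": "drive_tool", "body": {"motion": [[0,[0.6,3.9,0],[0,0,5]],[0,[1.2,7.8,0],[0,0,10]],[0,[1.8,11.7,0],[0,0,15]],[0,[2.4,15.6,0],[0,0,20]],[0,[3,19.5,0],[0,0,25]],[0,[3.6,23.4,0],[0,0,30]],[0,[4.2,27.3,0],[0,0,33.4]],[0,[4.8,31.2,0],[0,0,33.4]]]}}

```text
time_s: 30.7
tool_pos: [0.5534, 0.0715, 0.1953]
tcp_rot: [[-0.452, 0.892, -0.001], [0.892, 0.452, -0.0], [0.001, -0.001, -1.0]]
contact_force: [0.4, -0.6, -1.4]
gripper_width: 0.0157
gripper_force: 30.0
```

```bash
python3 -c "
from plan import *
go(tray(-.0196,.022),.075,27.05)"
```

```text
t 30.7 shift [4.   4.74 2.33] turn z -0.2 | tool y now 26.9 tip [0.5534 0.0715 0.0983] tilt [-0.0014 -0.0001] j6 -25.4 w 0.0157 F [ 0.4 -0.6 -1.4]
```

{"method": "drive_tool", "body": {"motion": [[0,[2,2.4,0],[0,0,0]],[0,[4,4.7,0.5],[0,0,0]],[0,[4,4.7,1.5],[0,0,0]],[0,[4,4.7,2.3],[0,0,0]],[0,[4,4.7,2.3],[0,0,0]],[0,[4,4.7,2.3],[0,0,0]],[0,[4,4.7,2.3],[0,0,0]],[0,[4,4.7,2.3],[0,0,0]]]}}

```text
time_s: 31.37
tool_pos: [0.5774, 0.1253, 0.1741]
tcp_rot: [[-0.452, 0.892, 0.001], [0.892, 0.452, 0.0], [-0.0, 0.001, -1.0]]
contact_force: [0.4, 0.3, -0.8]
gripper_width: 0.0159
gripper_force: 30.0
```

```bash
python3 -c "
from plan import *
go(tray(-.0196,.022),.029,27.05)"
```

```text
t 31.4 shift [0.29 0.15 4.81] turn z -0.1 | tool y now 26.9 tip [0.5774 0.1253 0.0771] tilt [0.001  0.0001] j6 -20.2 w 0.0159 F [ 0.4  0.3 -0.8]
```

{"method": "drive_tool", "body": {"motion": [[0,[0.3,0.1,0],[0,0,0]],[0,[0.3,0.1,0.7],[0,0,0]],[0,[0.3,0.1,1.8],[0,0,0]],[0,[0.3,0.1,2.9],[0,0,0]],[0,[0.3,0.1,4],[0,0,0]],[0,[0.3,0.1,4.5],[0,0,0]],[0,[0.3,0.1,4.9],[0,0,0]],[0,[0.3,0.1,4.9],[0,0,0]]]}}

```text
time_s: 32.03
tool_pos: [0.5757, 0.1295, 0.1262]
tcp_rot: [[-0.454, 0.891, -0.004], [0.891, 0.454, -0.001], [0.001, -0.003, -1.0]]
contact_force: [-8.1, -1.7, 12.0]
gripper_width: 0.0157
gripper_force: 30.0
```

{"method": "drive_tool", "body": {"motion": [[0,[0,0,0],[0,0,0]],[0,[0.2,0.12,0],[0,0,0]],[0,[0.4,0.23,0],[0,0,0]],[0,[0.2,0.55,0],[0,0,0]],[0,[0.1,0.75,0],[0,0,0]],[0,[0.3,0.86,0],[0,0,0]],[0,[0.4,0.95,0],[0,0,0]],[0,[0.4,0.95,0],[0,0,0]]]}}

```text
time_s: 32.7
tool_pos: [0.5827, 0.1347, 0.1262]
tcp_rot: [[-0.454, 0.891, -0.003], [0.891, 0.454, -0.007], [-0.005, -0.006, -1.0]]
contact_force: [-8.1, -8.0, 12.1]
gripper_width: 0.0157
gripper_force: 30.0
```

```bash
python3 -c "
from plan import *
go(tray(-.0156,.026),.029,27.05)"
```

```text
t 32.7 shift [-0.17 -0.19  0.02] turn z -0.1 | tool y now 27.0 tip [0.5827 0.1347 0.0292] tilt [-0.0029 -0.007 ] j6 -19.2 w 0.0157 F [-8.1 -8.  12.1]
```

{"method": "drive_tool", "body": {"motion": [[0,[0,0,-0.2],[0,0,0]],[0,[0.05,0.2,-0.2],[0,0,0]],[0,[0.05,0.2,-0.2],[0,0,0]],[0,[0.05,0.2,-0.2],[0,0,0]],[0,[-0.1,-0.2,-0.1],[0,0,0]],[0,[-0.2,-0.4,-0.05],[0,0,0]],[0,[-0.2,-0.4,-0.05],[0,0,0]],[32,[-0.2,-0.4,-0.1],[0,0,0]]]}}

```text
time_s: 33.37
tool_pos: [0.5811, 0.1338, 0.1257]
tcp_rot: [[-0.454, 0.891, 0.001], [0.891, 0.454, 0.0], [-0.0, 0.001, -1.0]]
contact_force: [-0.4, 0.0, -0.4]
gripper_width: 0.0197
gripper_force: 0.0
```

{"method": "drive_tool", "body": {"motion": [[32,[0,0,0],[0,0,0]],[32,[0,0,0],[0,0,0]],[32,[0,0,-1],[0,0,0]],[32,[0,0,-3],[0,0,0]],[32,[0,0,-6],[0,0,0]],[40,[-4,-2,-6],[0,0,0]],[40,[-8,-4,-6],[0,0,-5]],[40,[-12,-6,-6],[0,0,-10]]]}}

```text
time_s: 34.03
tool_pos: [0.582, 0.0083, 0.1869]
tcp_rot: [[-0.607, 0.794, 0.002], [0.794, 0.607, -0.0], [-0.001, 0.001, -1.0]]
contact_force: [0.5, 0.2, -0.5]
gripper_width: 0.0374
gripper_force: 0.0
```

{"method": "drive_tool", "body": {"motion": [[50,[-1.5,-4,0],[0,0,-7]],[50,[-3,-8,0],[0,0,-14]],[50,[-4,-10,0],[0,0,-21]],[50,[-4,-10,0],[0,0,-28]],[50,[-4,-10,0],[0,0,-35]],[50,[-4,-10,0],[0,0,-42]],[50,[-4,-10,0],[0,0,-49]],[50,[-4,-10,0],[0,0,-50]]]}}

```text
time_s: 34.7
tool_pos: [0.5259, -0.0834, 0.1858]
tcp_rot: [[-0.999, 0.05, -0.0], [0.05, 0.999, 0.0], [0.0, 0.0, -1.0]]
contact_force: [-0.3, -0.2, -0.4]
gripper_width: 0.0474
gripper_force: 0.0
```

```bash
python3 look.py w4.png; python3 -c "
from plan import *
go(tray(0,-.11),.075,87.05)"
```

```text
top boss@48 [0.6207 0.1913] tray [20.2 86.8] 61
top boss@48 [0.6185 0.1496] tray [20.2 45.1] 57
top boss@48 [0.5836 0.1727] tray [-15.8  66.4] 58
top boss@48 [0.5814 0.1305] tray [-15.9  24.1] 58
top boss@48 [0.5283 0.4463] tray [-85.1 336.7] 21
scene boss@48 [ 0.6593 -0.8258] tray [ 111.2 -926.9] 87
scene boss@48 [0.6163 0.1546] tray [17.8 49.9] 82
scene boss@48 [0.5793 0.1352] tray [-18.2  28.7] 81
scene boss@48 [0.6182 0.1962] tray [17.5 91.7] 85
scene boss@48 [0.5815 0.1769] tray [-18.2  70.4] 83
t 34.8 shift [-5.99  8.24  1.37] turn z -0.2 | tool y now 86.9 tip [ 0.526  -0.0832  0.0887] tilt [0.0001 0.0001] j6 -102.0 w 0.0466 F [-0.7  0.2 -0.3]
```

View pics/w4.png

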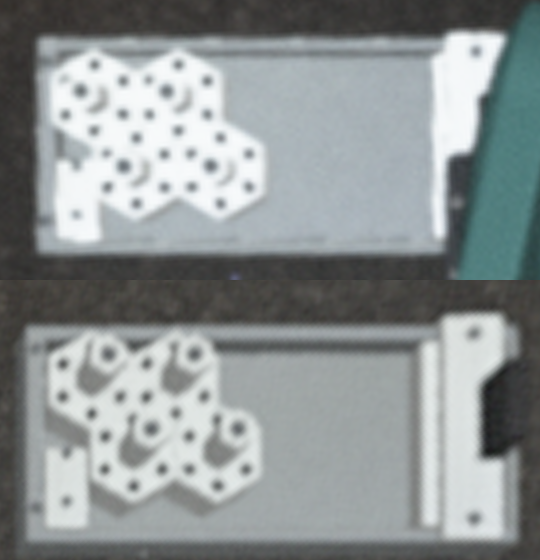

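{"method": "drive_tool", "body": {"motion": [[50,[-2,2.7,0],[0,0,0]],[50,[-4,5.4,0],[0,0,0]],[50,[-6,8.1,0],[0,0,0]],[50,[-6,8.1,0.5],[0,0,0]],[50,[-6,8.1,1],[0,0,0]],[50,[-6,8.1,1],[0,0,0]],[50,[-6,8.1,1],[0,0,0]],[50,[-6,8.1,1],[0,0,0]]]}}

```text
time_s: 35.47
tool_pos: [0.5896, -0.0064, 0.1754]
tcp_rot: [[-0.999, 0.054, -0.001], [0.054, 0.999, -0.0], [0.001, -0.0, -1.0]]
contact_force: [0.6, 0.4, -0.3]
gripper_width: 0.0474
gripper_force: 0.0
```

```bash
python3 -c "
from plan import *
go((.5902,-.0043),.032,87.05)"
```

```text
t 35.5 shift [-0.05  0.21  4.64] turn z -0.2 | tool y now 86.9 tip [ 0.5896 -0.0064  0.0784] tilt [-0.0005 -0.0001] j6 -93.0 w 0.0474 F [ 0.6  0.4 -0.3]
```

{"method": "drive_tool", "body": {"motion": [[50,[0,0.2,1.5],[0,0,0]],[50,[0,0.2,3],[0,0,0]],[50,[0,0.2,4.2],[0,0,0]],[50,[0,0.2,4.6],[0,0,0]],[0,[0,0.2,4.6],[0,0,0]],[0,[0,0.2,4.6],[0,0,0]],[0,[0,0.2,4.6],[0,0,0]],[0,[0,0.2,4.6],[0,0,0]]]}}

```text
time_s: 36.13
tool_pos: [0.5908, -0.0036, 0.1306]
tcp_rot: [[-0.999, 0.052, 0.002], [0.052, 0.999, -0.0], [-0.002, -0.0, -1.0]]
contact_force: [0.3, -0.1, 0.2]
gripper_width: 0.0238
gripper_force: 0.0
```

{"method": "drive_tool", "body": {"motion": [[0,[0,0,0],[0,0,0]],[0,[0,0.8,0],[0,0,0]],[0,[0,1.8,0],[0,0,0]],[0,[0,2.8,0],[0,0,0]],[0,[0,3.8,0],[0,0,0]],[0,[0,4.8,0],[0,0,0]],[0,[0,5.6,0],[0,0,0]],[0,[0,6.4,0],[0,0,0]]]}}

```text
time_s: 36.8
tool_pos: [0.5941, 0.0616, 0.1302]
tcp_rot: [[-0.999, 0.052, 0.002], [0.052, 0.999, -0.0], [-0.002, -0.0, -1.0]]
contact_force: [0.3, -2.6, 5.4]
gripper_width: 0.0115
gripper_force: 30.0
```

```bash
python3 -c "
from plan import *
go(tray(0,-.025),.031,87.05)"
```

```text
t 36.8 shift [0.04 1.9  0.22] turn z -0.0 | tool y now 87.0 tip [0.5941 0.0616 0.0332] tilt [ 0.0017 -0.0001] j6 -86.6 w 0.0115 F [ 0.3 -2.6  5.4]
```

{"method": "drive_tool", "body": {"motion": [[0,[0,0.4,0],[0,0,0]],[0,[0,0.8,0],[0,0,0]],[0,[0,1.1,0],[0,0,0]],[0,[0,1.4,0],[0,0,0]],[0,[0,1.6,0],[0,0,0]],[0,[0,1.8,0],[0,0,0]],[0,[0,1.9,0],[0,0,0]],[0,[0,2,0],[0,0,0]]]}}

```text
time_s: 37.47
tool_pos: [0.5951, 0.0808, 0.1302]
tcp_rot: [[-0.999, 0.052, 0.002], [0.052, 0.999, 0.0], [-0.002, 0.0, -1.0]]
contact_force: [0.5, -2.3, 5.3]
gripper_width: 0.012
gripper_force: 30.0
```

{"method": "drive_tool", "body": {"motion": [[0,[0,0.1,0],[0,0,0]],[0,[0,0.2,0],[0,0,0]],[0,[0,0.3,0],[0,0,0]],[0,[0,0.3,0],[0,0,0]],[0,[0,0.3,0],[0,0,0]],[0,[0,0.3,0],[0,0,0]],[0,[0,0.3,0],[0,0,0]],[0,[0,0.3,0],[0,0,0]]]}}

```text
time_s: 38.13
tool_pos: [0.5952, 0.0815, 0.1302]
tcp_rot: [[-0.999, 0.053, 0.001], [0.053, 0.999, -0.005], [-0.001, -0.005, -1.0]]
contact_force: [-0.3, -7.5, 6.7]
gripper_width: 0.0119
gripper_force: 30.0
```

{"method": "drive_tool", "body": {"motion": [[0,[0,0.1,0],[0,0,0]],[0,[0,0.2,0],[0,0,0]],[0,[0,0.2,0],[0,0,0]],[0,[0,-0.1,0],[0,0,0]],[0,[0,-0.1,0],[0,0,0]],[40,[0,-0.15,0],[0,0,0]],[40,[0,-0.15,0],[0,0,0]],[40,[0,-0.15,0],[0,0,0]]]}}

```text
time_s: 38.8
tool_pos: [0.5939, 0.0826, 0.1282]
tcp_rot: [[-0.999, 0.052, -0.003], [0.052, 0.999, 0.001], [0.003, 0.001, -1.0]]
contact_force: [0.7, 1.2, -0.2]
gripper_width: 0.0283
gripper_force: 0.0
```

{"method": "drive_tool", "body": {"motion": [[40,[0,0,0],[0,0,0]],[40,[0,0,-1],[0,0,0]],[40,[0,0,-3],[0,0,0]],[40,[0,0,-6],[0,0,0]],[40,[0,-3,-8],[0,0,0]],[40,[0,-7,-10],[0,0,0]],[40,[0,-11,-10],[0,0,0]],[40,[0,-15,-10],[0,0,0]]]}}

```text
time_s: 39.47
tool_pos: [0.5876, -0.0688, 0.2328]
tcp_rot: [[-0.999, 0.05, 0.005], [0.05, 0.999, -0.001], [-0.005, -0.0, -1.0]]
contact_force: [0.8, 0.5, -0.5]
gripper_width: 0.0375
gripper_force: 0.0
```

{"method": "drive_tool", "body": {"motion": [[40,[0,-4,0],[0,0,0]],[40,[0,-8,0],[0,0,0]],[40,[0,-10,0],[0,0,0]],[40,[0,-10,0],[0,0,0]],[40,[0,-10,0],[0,0,0]],[40,[0,-10,0],[0,0,0]],[40,[0,-10,0],[0,0,0]],[40,[0,-10,0],[0,0,0]]]}}

```text
time_s: 40.13
tool_pos: [0.5819, -0.1661, 0.2296]
tcp_rot: [[-0.999, 0.05, 0.0], [0.05, 0.999, 0.0], [-0.0, 0.0, -1.0]]
contact_force: [-0.4, -0.2, 0.0]
gripper_width: 0.0377
gripper_force: 0.0
```

```bash
python3 look.py w5.png
```

```text
top boss@48 [0.6205 0.1913] tray [20.  86.9] 59
top boss@48 [0.6185 0.1499] tray [20.1 45.4] 56
top boss@48 [0.5908 0.0837] tray [ -4.  -22.1] 32
top boss@48 [0.5837 0.1728] tray [-15.8  66.5] 59
top boss@48 [0.5814 0.1308] tray [-15.9  24.4] 56
top boss@48 [0.5289 0.4464] tray [-84.6 336.9] 22
scene boss@48 [0.6162 0.1545] tray [17.7 49.9] 82
scene boss@48 [0.5792 0.1355] tray [-18.3  29. ] 83
scene boss@48 [0.6185 0.1961] tray [17.8 91.6] 84
scene boss@48 [0.5813 0.177 ] tray [-18.4  70.6] 86
```

View pics/w5.png

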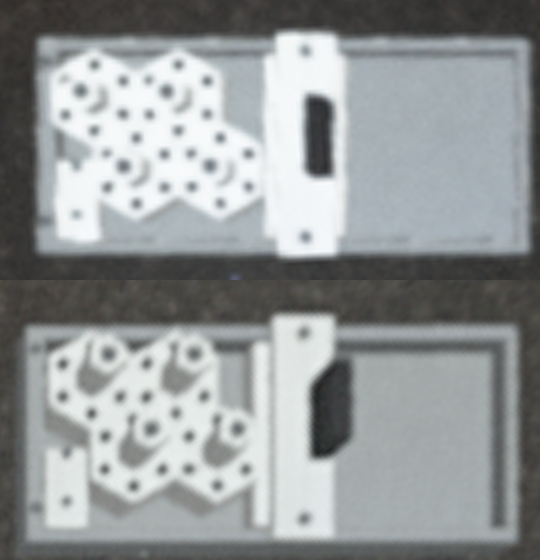

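```bash
python3 -c "
from bench import arm
print(arm.sign_off())"
```

```text
the job is handed in; nothing more can be done
None
```

I slid the jaw fully back, packed all four silver blocks on the bench two and two from the closed end, then clamped and released the jaw at about 0.085, as expected for four. The timer and tape roll were not touched. I've handed the job in; the hand-in returned no verdict.

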